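# Load the ink drawer and park the printer carriage

## Task

Get the opened printer ready to go: pull the ink drawer out, stand every ink cartridge from the bench upright on the drawer's floor, and push the drawer fully home. Then wind the handwheel clockwise until the print carriage is right up against the orange end stop, let go, and leave the other things on the bench where they are.

Things in the scene. Friction and masses are not known exactly. Their poses are not given: they have to be found in the camera images.
- printer: opened printer, fixed: galvanised chassis 260 mm deep (x) by 500 wide (y), flat top plate 100 mm above the bench. Origin: foot of its front face, at mid width; the front, with the ink drawer, looks to its -x (towards the robot); +y is its left end as the robot sees it. Carriage and guide rods stand above the top plate, nothing above it before x = 50 mm
- ink_drawer (a joint): travel of the ink drawer in m: 0 fully home, 0.18 fully out; it slides to the printer's -x with about 2 N of friction and stays where it is left
- drawer_handle (a point): middle of the drawer's steel handle, a round bar 12 mm thick and 110 mm long along the printer's y, its axis 42 mm in front of the drawer's black front panel, 30 mm below the chassis top and 70 mm above the bench; axes as the printer's. It moves with the drawer
- drawer_floor (a point): middle of the drawer's inner floor, 16 mm above the bench; axes as the printer's; moves with the drawer. The open-topped tray spans x -100 to +94 mm and y -120 to +120 mm of this point; side and rear walls 30 mm high. Four cartridges fit side by side only with their length along x. With the drawer out by d, the chassis roofs over all beyond x = d - 99 mm, 76 mm above the floor
- drawer_front (a point): middle of the rear face of the drawer's black front panel (14 mm thick, 270 mm wide along y) at its top edge, 94 mm above the bench; axes as the printer's; moves with the drawer; 100 mm to -x of the middle of the drawer floor
- handwheel (a joint): turn of the handwheel in rad, growing clockwise as seen from above, 0 to 23.6; one turn moves the carriage 40 mm. About 0.05 N m of friction; it stays where it is left and does not turn past the value at which the carriage meets its stop
- wheel_hub (a point): top centre of the handwheel, on its vertical axis, 147 mm above the bench; the wheel is a black rim of 50 mm radius, 14 mm thick, with three steel spokes, on a black gearbox 120 x 120 x 100 mm high that stands against the printer's front face, to the -y side of the drawer
- crank_grip (a point): grip point on the wheel's red upright crank handle, a cylinder 24 mm across and 52 mm high that spins freely on its own pin, standing on the rim 50 mm from the wheel's axis; it runs from 152 to 204 mm above the bench, this point at 182 mm
- carriage (a joint): position of the print carriage along its guide rods in m: it grows towards the printer's +y, 0.15 when its face touches the orange stop; moved only by the handwheel
- carriage_face (a point): centre of the +y face of the print carriage, a black block 80 x 95 x 60 mm on the guide rods; the orange end stop block, 60 mm high, stands at the +y end of the rods, and this face meets it
- cart_cyan: ink cartridge, cyan with a white label band: block 90 mm long (its x), 46 wide (y), 40 high, with a pale grey grip rib centred on top, 46 long (x), 20 wide (y), 28 high; 68 mm high in all; 0.11 to 0.21 kg. Origin: centre of its underside, z up. Lift it by the rib, gripped along x or y. May be absent
- cart_magenta: ink cartridge, magenta with a white label band: block 90 mm long (its x), 46 wide (y), 40 high, with a pale grey grip rib centred on top, 46 long (x), 20 wide (y), 28 high; 68 mm high in all; 0.11 to 0.21 kg. Origin: centre of its underside, z up. Lift it by the rib, gripped along x or y. May be absent
- cart_yellow: ink cartridge, yellow with a white label band: block 90 mm long (its x), 46 wide (y), 40 high, with a pale grey grip rib centred on top, 46 long (x), 20 wide (y), 28 high; 68 mm high in all; 0.11 to 0.21 kg. Origin: centre of its underside, z up. Lift it by the rib, gripped along x or y. May be absent
- cart_black: ink cartridge, black with a white label band: block 90 mm long (its x), 46 wide (y), 40 high, with a pale grey grip rib centred on top, 46 long (x), 20 wide (y), 28 high; 68 mm high in all; 0.11 to 0.21 kg. Origin: centre of its underside, z up. Lift it by the rib, gripped along x or y. May be absent
- tape_roll: bystander: amber roll of tape lying flat, 60 mm across, 22 high; origin: centre of its underside
- screwdriver: bystander: screwdriver 170 mm long, lying; origin: under its middle
- cleaner: bystander: white bottle with a blue cap, 56 mm across, 150 high, standing; origin: centre of its underside
- screw_dish: bystander: low steel dish 90 mm across, 22 high; origin: centre of its underside
- feed_pad: bystander: black rubber feed pad 190 mm long with its shaft, 30 high, lying; origin: centre of its underside
- side_cutters: bystander: grey-handled side cutters 150 mm long, lying, 15 high; origin: under the joint
- bracket: bystander: galvanised angle bracket 100 x 50 x 38 mm high; origin: centre of its underside
There are look-alikes about, which are no part of the job. What is shaped like the cart_magenta but green is not meant. Of the things that look like the cart_cyan, the larger one is meant.

How it is judged:
On the way, in this order (a step that is already met when the one before it is completed fails the run):
1. the ink drawer is pulled out by at least 120 mm (value of joint ink_drawer above 0.12 m), for 0.2 s.
2. every cartridge stands upright on the drawer floor, released, with the drawer still out by at least 100 mm (x of cart_cyan in the frame of drawer_floor between -0.085 and 0.085 m and y of cart_cyan in the frame of drawer_floor between -0.115 and 0.115 m and z of cart_cyan in the frame of drawer_floor between -0.008 and 0.008 m and angle between each of cart_cyan, cart_magenta, cart_yellow, cart_black's own z axis and vertical below 0.15 rad and linear speed of each of cart_cyan, cart_magenta, cart_yellow, cart_black below 0.03 m/s and x of cart_magenta in the frame of drawer_floor between -0.085 and 0.085 m and y of cart_magenta in the frame of drawer_floor between -0.115 and 0.115 m and z of cart_magenta in the frame of drawer_floor between -0.008 and 0.008 m and x of cart_yellow in the frame of drawer_floor between -0.085 and 0.085 m and y of cart_yellow in the frame of drawer_floor between -0.115 and 0.115 m and z of cart_yellow in the frame of drawer_floor between -0.008 and 0.008 m and x of cart_black in the frame of drawer_floor between -0.085 and 0.085 m and y of cart_black in the frame of drawer_floor between -0.115 and 0.115 m and z of cart_black in the frame of drawer_floor between -0.008 and 0.008 m and contact force between the fingers and cart_cyan below 0.2 N and contact force between the fingers and cart_magenta below 0.2 N and contact force between the fingers and cart_yellow below 0.2 N and contact force between the fingers and cart_black below 0.2 N and value of joint ink_drawer above 0.1 m), for 0.2 s.
3. the drawer is pushed home, to within 8 mm, with the cartridges in it (value of joint ink_drawer below 0.008 m and x of cart_cyan in the frame of drawer_floor between -0.085 and 0.085 m and y of cart_cyan in the frame of drawer_floor between -0.115 and 0.115 m and z of cart_cyan in the frame of drawer_floor between -0.008 and 0.008 m and angle between each of cart_cyan, cart_magenta, cart_yellow, cart_black's own z axis and vertical below 0.15 rad and linear speed of each of cart_cyan, cart_magenta, cart_yellow, cart_black below 0.03 m/s and x of cart_magenta in the frame of drawer_floor between -0.085 and 0.085 m and y of cart_magenta in the frame of drawer_floor between -0.115 and 0.115 m and z of cart_magenta in the frame of drawer_floor between -0.008 and 0.008 m and x of cart_yellow in the frame of drawer_floor between -0.085 and 0.085 m and y of cart_yellow in the frame of drawer_floor between -0.115 and 0.115 m and z of cart_yellow in the frame of drawer_floor between -0.008 and 0.008 m and x of cart_black in the frame of drawer_floor between -0.085 and 0.085 m and y of cart_black in the frame of drawer_floor between -0.115 and 0.115 m and z of cart_black in the frame of drawer_floor between -0.008 and 0.008 m), for 0.2 s.
4. the carriage is wound up against the orange stop, to within 4 mm (value of joint carriage above 0.146 m), for 0.2 s.
At the end, for the whole second after the job is handed in: Every cartridge stands upright (within 0.15 rad) and at rest on the floor of the ink drawer, the drawer is home to within 8 mm, and the carriage is within 4 mm of the orange stop (all of step 3 and value of joint carriage above 0.146 m); the robot touches nothing.
It fails at once if a bystander is moved by more than 30 mm (distance of any of tape_roll, screwdriver, cleaner, screw_dish, feed_pad, side_cutters, bracket from where it was at the start of the episode above 0.03 m).
Of cart_cyan, cart_magenta, cart_yellow, cart_black only 2 to 4 are there at a start; the rules pass over those that are not, and their reading is None.
At some moment in a run one of cart_cyan, cart_magenta, cart_yellow, cart_black may be knocked a few centimetres aside while the robot is not near it.
It also fails if it takes over 210 s, if anything falls off the work surface, if the arm or the gripper's body presses on something with over 40 N, if the wrist force passes 120 N, or if a joint passes its speed limit or range.

## Robot

A 6-joint arm with a two-finger parallel gripper is mounted at the origin on the work surface. World frame = base frame: x ahead of the robot, y to its left, z up, the work surface at z = 0. Lengths are in m, angles in rad, forces in N, time in s.
With the tool pointing down it reaches from about 0.325 to 0.85 m from the base axis. Payload 15.5 kg.
Tool frame: the origin (TCP) lies on the centre line of the jaws, within the pads' length; the fingertips stand 11 mm ahead of it and the grasp point (between the pads) lies 8 mm behind it; z points along the fingers, y is the line along which they close (so a half turn about z gives the same grasp; the last joint's range is limited). The gripper opens to 91 mm and grips with 3 to 60 N. Pads are 32 mm wide; open, the fingers measure 118 mm over their backs; the gripper's body (76 mm by 178 mm) begins 60 mm behind the grasp point.
Start: joints at [-1.442, 0.494, 1.345, -0, 1.302, -0.096], TCP at [0.139, -0.609, 0.225] pointing down, gripper open.
Joint ranges: [-2.91, 2.91], [-0.82, 2.16], [0.22, 2.67], [-1.22, 4.37], [0.12, 2.79], [-3.08, 3.08]. Speed limits (rad/s): [1.89, 1.89, 2.57, 3.01, 3.01, 3.01].

## Interface

Orientations are given as a 3x3 rotation matrix whose columns are the frame's x, y, z axes.
In Python, from station import robot, imaging gives the robot as it stands.
- The arm moves only by the tool apply_moves, never from a script. Its argument "moves" is a list of rows, each a list of 3 entries, a list of its own where there are three numbers: the shift along the tool's x, y, z as a fraction of full scale, then the turn, a rotation vector about the tool's x, y, z as a fraction of full scale, then the opening, from 0 (shut) to 1 (fully open). In form: [[[dx, dy, dz], [rx, ry, rz], grip], ...]. A call has 1 to 20 rows; each row shifts and turns the commanded pose from where the row before left it, along the tool's axes as they then stand; what a row does not reach is not made up. Full scale, the value 1, is 20 mm for a shift and 0.5 rad for a turn. A row lasts 1/10 s, in which the tool goes at most 50 mm and 8.59 degrees, less where a joint would pass 70% of its speed; a pose out of reach is approached as far as the arm can. A call with a number of a shift or a turn outside -1 to 1 is refused whole. A call with a gripper value outside its range is refused whole. The fingers move at their own pace and stop on an object; "newtons" is the grip in N (left out, the last holds). Time passes only in rows, so rows that do not move let the fingers close. It gives the time, the measured TCP pose, the force, the opening and the grip force at its end, in the units of the state.
- robot.sense(): the state, without advancing time (a new reading comes with each control period).
- imaging.camera(name): name is "scene" or "top" or "wrist"; returns (picture, depth): 480x640x3 uint8, blue, green, red; 480x640 float32, m along the optical axis (not along the pixel's ray), 0 where there is no reading.
- imaging.get_calibration(name): a dict with "fx", "fy", "cx", "cy" (pixels), "D" ([k1, k2, p1, p2, k3] as OpenCV has them; the pictures are not rectified), "rvec" (rotation vector, rad) and "tvec" (3), from world to camera coordinates, as OpenCV has them. Camera axes: x right, y down, z forward; pixel columns grow to the right and rows downward; lengths in m; the calibration is good to about 2 mm. A picture is of the moment at which its call begins: read the wrist's pose just before it. get_calibration takes no time and is no camera call; for the wrist camera it gives the pose at the moment of the call.
- robot.sign_off(): hands the job in; it is judged then, once.
The state is a dict: "time_s": time; "joint_positions": joint angles; "qd": joint speeds; "joint_efforts": joint torques, N m; "tool_pos": TCP position; "tool_rot": TCP orientation; "force": force on the tool from outside, world axes, zero at the start; "wrist_torque": the same for the moment, N m; "finger_gap": finger opening in m; "grip_force": force on a finger pad.
Only numpy, scipy, OpenCV 4.12 (cv2) and the standard library are available. Lean on these libraries where they do the work, as an engineer would, in place of code of your own. Each camera call takes 0.05 s, during which the arm holds its last target. There are 200 camera calls.

## Working session

There is one attempt and no reset: what is moved stays moved. The work goes in short steps, Python scripts to look and compute and a tool call to move; the robot and the scene stay as the last step left them, time stands still between calls to the robot, and variables do not carry over. Pictures are saved under pics/ and viewed, at most 14 in all, crops included, and the job is handed in when it is done.

Besides the shell and the picture viewer there is one more tool, called after "Request:" in YAML: its name, and indented under it one key for each argument. apply_moves: Moves the arm, as the interface text tells. Its arguments: {"type":"object","properties":{"moves":{"type":"array","items":{"type":"array"}},"newtons":{"type":"number"}},"required":["moves"]}

```bash
mkdir -p pics; ls
cat > h.py <<'E'
import numpy as np, cv2
from station import robot, imaging
def load(n):
    c=imaging.get_calibration(n); K=np.array([[c['fx'],0,c['cx']],[0,c['fy'],c['cy']],[0,0,1.]])
    R=cv2.Rodrigues(np.array(c['rvec'],float))[0]; return K,np.array(c['D'],float),R,np.array(c['tvec'],float).ravel()
def shot(n,f=None):
    C=load(n); p,d=imaging.camera(n)
    if f: cv2.imwrite('pics/'+f,p); np.savez('pics/'+f+'.npz',p=p,d=d)
    return p,d,C
def pts(uv,C,z=None,depth=None):
    K,D,R,t=C; uv=np.asarray(uv,float).reshape(-1,1,2)
    n=cv2.undistortPoints(uv,K,D).reshape(-1,2); r=np.c_[n,np.ones(len(n))]
    if depth is not None: return (r*np.asarray(depth).reshape(-1,1)-t)@R
    o=-R.T@t; w=r@R; return o+w*((z-o[2])/w[:,2])[:,None]
def pix(X,C):
    K,D,R,t=C; return cv2.projectPoints(np.asarray(X,float).reshape(-1,1,3),cv2.Rodrigues(R)[0],t,K,D)[0].reshape(-1,2)
def cloud(d,C):
    v,u=np.mgrid[:480,:640]; P=pts(np.c_[u.ravel(),v.ravel()],C,depth=d.ravel()).reshape(480,640,3); P[d==0]=np.nan; return P
E
python3 - <<'E'
from h import *
for n in('top','scene'):
    p,d,C=shot(n,n+'0.png'); print(n,-C[2].T@C[3],(d>0).mean())
s=robot.sense(); print(s['time_s'],s['tool_rot'],s['force'])
E
```

```text
pics
top [ 0.39218947 -0.00652714  1.40609031] 0.9958268229166667
scene [ 1.21291553 -0.99780478  1.10022705] 0.9928515625
0.1 [[ 9.74851428e-01  2.22855713e-01 -1.57765865e-04]
 [ 2.22855754e-01 -9.74850860e-01  1.05531882e-03]
 [ 8.13856393e-05 -1.06393809e-03 -9.99999431e-01]] [-0.14481728  0.1311931   0.95047464]
```

View pics/top0.png

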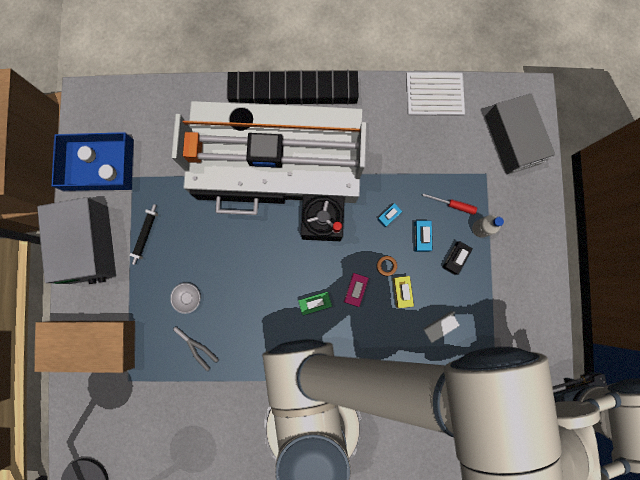

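View pics/scene0.png

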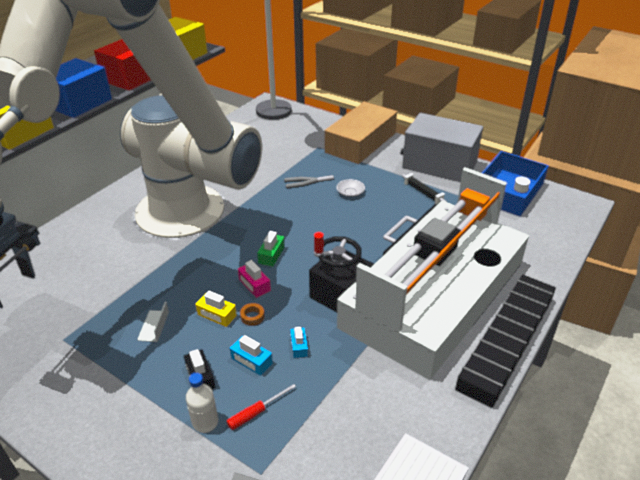

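Top view: candidates are large cyan (423,235) vs small cyan (389,214); magenta (357,290) vs green (314,302); yellow (403,291); black (457,257), with the black feed pad far off at (144,235). I choose the large cyan, magenta, yellow and black. The drawer handle is at (237,208), the wheel at (323,216), the red crank at (338,226), and the carriage at (265,148).

```bash
cat > meas.py <<'E'
from h import *
def carts(p,d,C,seeds,win=45,zlo=0.033,zhi=0.08):
    P=cloud(d,C); out={}
    for n,(u,v) in seeds.items():
        m=((P[...,2]>zlo)&(P[...,2]<zhi)).astype(np.uint8)
        k,l=cv2.connectedComponents(m,connectivity=4); 
        i=l[v,u]
        q=P[l==i] if i else np.zeros((0,3))
        if len(q)<20: out[n]=None; continue
        (c,s,a)=cv2.minAreaRect(q[:,:2].astype(np.float32))
        if s[0]<s[1]: a+=90; s=s[::-1]
        r=q[q[:,2]>0.058]; 
        rc,rs,ra=cv2.minAreaRect(r[:,:2].astype(np.float32)) if len(r)>4 else ((0,0),(0,0),0)
        if rs[0]<rs[1]: ra+=90; rs=rs[::-1]
        out[n]=(np.round(c,3),np.round(s,3),round((a+90)%180-90,1),len(q),np.round(rc,3),np.round(rs,3),round((ra+90)%180-90,1),round(float(np.nanmax(q[:,2])),3))
    return out
E
python3 - <<'E'
from meas import *
z=np.load('pics/top0.png.npz'); p,d=z['p'],z['d']; C=load('top'); P=cloud(d,C)
S=dict(cyan=(423,235),smallcyan=(389,214),mag=(357,290),yel=(403,291),blk=(457,257),green=(314,302))
for k,v in carts(p,d,C,S).items(): print(k,v)
# top plate
m=(np.abs(P[...,2]-0.1)<0.006); m[:90]=0;m[205:]=0;m[:,:150]=0;m[:,375:]=0
l=cv2.connectedComponentsWithStats(m.astype(np.uint8)); i=1+np.argmax(l[2][1:,4]); q=P[l[1]==i]
print('plate',cv2.minAreaRect(q[:,:2].astype(np.float32)),cv2.boxPoints(cv2.minAreaRect(q[:,:2].astype(np.float32))))
# front edge fit
es=[]
for u in range(195,300,4):
    c=np.where(l[1][:,u]==i)[0]; es.append(P[c.max(),u])
es=np.array(es); print('edge',np.polyfit(es[:,1],es[:,0],1),es[::6])
# handle
h=(P[...,2]>0.055)&(P[...,2]<0.085); h[:196]=0;h[220:]=0;h[:,:205]=0;h[:,270:]=0
q=P[h]; print('handle',len(q),q.min(0),q.max(0),cv2.minAreaRect(q[:,:2].astype(np.float32)))
hsv=cv2.cvtColor(p,cv2.COLOR_BGR2HSV)
r=((hsv[...,0]<6)|(hsv[...,0]>174))&(hsv[...,1]>150)&(P[...,2]>0.14); r[:,:280]=0;r[:,370:]=0
q=P[r];print('crank',len(q),np.median(q,0),q.min(0),q.max(0))
w=(P[...,2]>0.138)&(P[...,2]<0.155);w[:190]=0;w[245:]=0;w[:,:295]=0;w[:,:][:,350:]=0
q=P[w];print('wheel',len(q),cv2.minEnclosingCircle(q[:,:2].astype(np.float32)),np.median(q[:,2]))
g=(P[...,2]>0.09)&(P[...,2]<0.108);g[198:]&=True;g[:200]=0;g[245:]=0;g[:,:295]=0;g[:,350:]=0
q=P[g];print('gear',len(q),q.min(0),q.max(0))
o=(hsv[...,0]>5)&(hsv[...,0]<16)&(hsv[...,1]>180);o[:125]=0;o[165:]=0;o[:,:175]=0;o[:,205:]=0
q=P[o];print('stop',q.min(0),q.max(0))
b=(P[...,2]>0.15);b[:125]=0;b[170:]=0;b[:,:240]=0;b[:,290:]=0
q=P[b];print('carr',q.min(0),q.max(0))
x=[(386,266),(445,327),(490,222)]
for u in x: print(u,P[u[1],u[0]])
E
```

```text
cyan (array([ 0.561, -0.337]), array([0.09 , 0.047]), -1.2, 486, array([ 0.56 , -0.336]), array([0.047, 0.02 ]), -2.3, 0.073)
smallcyan (array([ 0.624, -0.239]), array([0.037, 0.015]), -46.0, 65, array([0, 0]), array([0, 0]), 0, 0.056)
mag (array([ 0.402, -0.131]), array([0.089, 0.046]), -19.0, 481, array([ 0.402, -0.131]), array([0.045, 0.02 ]), -19.1, 0.073)
yel (array([ 0.394, -0.271]), array([0.09 , 0.047]), 6.1, 491, array([ 0.394, -0.271]), array([0.045, 0.02 ]), 6.5, 0.074)
blk (array([ 0.493, -0.438]), array([0.09 , 0.047]), -32.1, 465, array([ 0.493, -0.438]), array([0.048, 0.022]), -30.1, 0.074)
green (array([ 0.365, -0.01 ]), array([0.09 , 0.046]), -74.2, 480, array([ 0.365, -0.01 ]), array([0.046, 0.02 ]), -73.9, 0.076)
plate ((0.7093446850776672, 0.1090492457151413), (0.4978141188621521, 0.11931127309799194), 86.69361114501953) [[ 0.6354326  -0.13600282]
 [ 0.7545452  -0.14288415]
 [ 0.78325677  0.3541013 ]
 [ 0.66414416  0.36098266]]
edge [0.06404    0.67207052] [[0.69636878 0.32686432 0.09535676]
 [0.69158306 0.25717384 0.09868106]
 [0.68760006 0.18862387 0.09896286]
 [0.68371392 0.12034445 0.09920999]
 [0.67781684 0.0524169  0.09580632]]
handle 391 [0.62230712 0.11633925 0.05517741] [0.67996076 0.30412834 0.08406711] ((0.6496629118919373, 0.2116999328136444), (0.1881350725889206, 0.04976840317249298), 86.3768310546875)
crank 79 [ 0.56589893 -0.06936451  0.20201625] [ 0.54751802 -0.08508202  0.1427537 ] [0.8304917  0.07791067 0.20789591]
wheel 736 ((0.6004927158355713, -0.03605470806360245), 0.05939812958240509) 0.1469996161683496
gear 747 [ 0.5493459  -0.09528155  0.09049562] [0.65774502 0.02798439 0.10731647]
stop [nan nan nan] [nan nan nan]
carr [0.74329182 0.051765   0.1504331 ] [0.84541125 0.18952746 0.20480972]
(386, 266) [ 0.47216361 -0.22821632 -0.00301959]
(445, 327) [ 0.28590765 -0.40193758 -0.00099675]
(490, 222) [ 0.58552362 -0.50899306  0.11698758]
```

Run:
```python
import cv2
p=cv2.imread('pics/top0.png')[185:350,290:510]; cv2.imwrite('pics/crop1.png',cv2.resize(p,None,fx=3.6,fy=3.6,interpolation=cv2.INTER_CUBIC))
```

```text
(no output)
```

View pics/crop1.png

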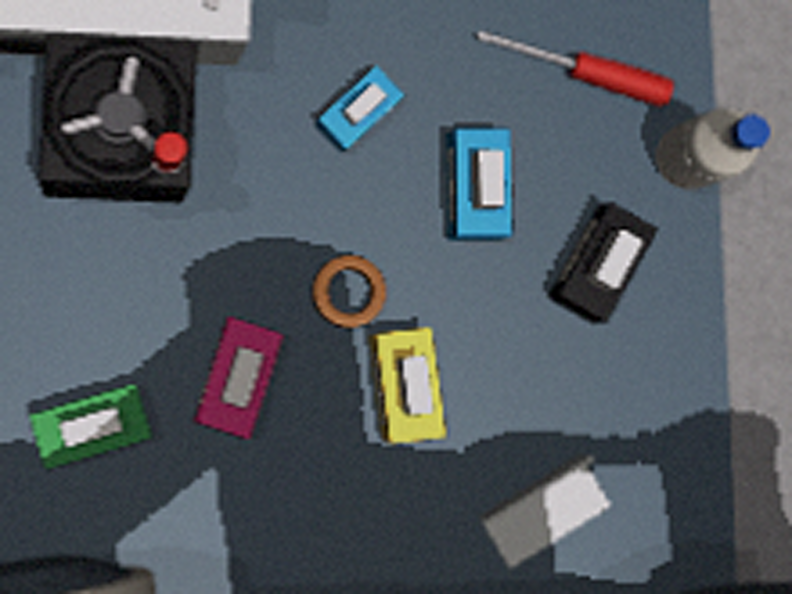

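Crop confirms: large cyan at (482,182), the small one at (360,108), magenta (240,377), yellow (410,385), black (605,262); all four cartridges are present. Next I refine the handle position.

```bash
cat > plan.py <<'E'
from h import *
def pose():
    s=robot.sense(); R=np.array(s['tool_rot']); return np.array(s['tool_pos']),R,np.arctan2(R[1,0],R[0,0]),s
def plan(wps,start=None):
    """wps: (x,y,z,theta_deg) TCP; prints turns, then shifts, in row units"""
    p,R,th,s=pose()
    if start: p=np.array(start[:3]);th=np.radians(start[3])
    print('t',round(s['time_s'],1),'at',np.round(p,4),round(np.degrees(th),1),'gap',round(s['finger_gap'],4),'F',np.round(s['force'],1))
    for w in wps:
        t=np.radians(w[3]); d=np.array(w[:3])-p; dth=(t-th)
        T=np.array([[np.cos(t),np.sin(t),0],[np.sin(t),-np.cos(t),0],[0,0,-1]])  # cols x,y,z
        u=T.T@d/0.02; n=max(1,int(np.ceil(np.abs(u).max()/0.98))); r=-dth/0.5; nr=int(np.ceil(abs(r)/0.29))
        print(w,'turn %.3f'%r, (nr, round(r/nr,3)) if nr else '','| shift tot',np.round(u,2),'->',n,'x',np.round(u/n,3)); p=np.array(w[:3]);th=t
E
python3 - <<'E'
from plan import *
z=np.load('pics/top0.png.npz'); p,d=z['p'],z['d']; C=load('top'); P=cloud(d,C)
h=(P[...,2]>0.06)&(P[...,2]<0.082)&(P[...,0]<0.64); h[:196]=0;h[225:]=0;h[:,:205]=0;h[:,275:]=0
q=P[h]; a=np.polyfit(q[:,1],q[:,0],1); e=q[:,0]-np.polyval(a,q[:,1]); k=np.abs(e)<0.012;a=np.polyfit(q[k,1],q[k,0],1)
print('handle',k.sum(),a,np.degrees(np.arctan(a[0])),q[k].min(0),q[k].max(0),np.percentile(e[k],[2,98]))
# front edge of plate & panel
for lo,hi in((0.097,0.103),(0.088,0.0965)):
  es=[]
  for u in range(200,290,3):
    c=[v for v in range(180,206) if lo<P[v,u,2]<hi]
    if c: es.append(P[max(c),u])
  es=np.array(es); f=np.polyfit(es[:,1],es[:,0],1); print(lo,f,'@.21',np.polyval(f,.21),es[:,1].min(),es[:,1].max())
# panel extents
m=(np.abs(P[...,2]-0.094)<0.004)&(P[...,0]<0.69)&(P[...,0]>.64); m[:180]=0; m[:,:180]=0;m[:,300:]=0
q=P[m];print('panel y',np.percentile(q[:,1],[0,2,98,100]))
w=(P[...,2]>0.138)&(P[...,2]<0.155);w[:190]=0;w[245:]=0;w[:,:295]=0;w[:,350:]=0
q=P[w];q=q[(np.hypot(q[:,0]-.6,q[:,1]+.036)<.07)];
from scipy.optimize import least_squares
r0=q[np.hypot(q[:,0]-.6,q[:,1]+.036)>.036]
f=least_squares(lambda c:np.hypot(r0[:,0]-c[0],r0[:,1]-c[1])-.043,[.6,-.036],loss='soft_l1',f_scale=.004);print('hub',f.x)
E
```

```text
handle 182 [0.05022701 0.62001115] 2.8753793092493165 [0.62230712 0.15094315 0.06624307] [0.63915857 0.27094344 0.08046183] [-0.0057379   0.00748779]
0.097 [0.05629856 0.67597584] @.21 0.6877985326853674 0.06350215677828916 0.31188432385706816
0.088 [0.01977916 0.6707592 ] @.21 0.6749128231535 0.0636975603462213 0.313184919493965
panel y [0.02957546 0.04405183 0.33358793 0.34473345]
hub [ 0.60242341 -0.03310271]
```

Run:
```python
from plan import *
plan([(0.5,0.1,0.2,87),(0.629,0.211,0.14,87),(0.629,0.211,0.060,87)])
```

```text
t 0.1 at [ 0.1393 -0.609   0.2244] 12.9 gap 0.0914 F [-0.1  0.1  1. ]
(0.5, 0.1, 0.2, 87) turn -2.587 (9, np.float64(-0.287)) | shift tot [36.34 16.16  1.22] -> 38 x [0.956 0.425 0.032]
(0.629, 0.211, 0.14, 87) turn -0.000  | shift tot [5.88 6.15 3.  ] -> 7 x [0.84  0.879 0.429]
(0.629, 0.211, 0.06, 87) turn -0.000  | shift tot [0. 0. 4.] -> 5 x [0.  0.  0.8]
```

Request:
apply_moves:
  moves:
    - [[0, 0, 0], [0, 0, -0.287], 0.42]
    - [[0, 0, 0], [0, 0, -0.287], 0.42]
    - [[0, 0, 0], [0, 0, -0.287], 0.42]
    - [[0, 0, 0], [0, 0, -0.287], 0.42]
    - [[0, 0, 0], [0, 0, -0.287], 0.42]
    - [[0, 0, 0], [0, 0, -0.287], 0.42]
    - [[0, 0, 0], [0, 0, -0.287], 0.42]
    - [[0, 0, 0], [0, 0, -0.287], 0.42]
    - [[0, 0, 0], [0, 0, -0.287], 0.42]
    - [[0.956, 0.425, 0.03], [0, 0, 0], 0.42]
    - [[0.956, 0.425, 0.03], [0, 0, 0], 0.42]
    - [[0.956, 0.425, 0.03], [0, 0, 0], 0.42]
    - [[0.956, 0.425, 0.03], [0, 0, 0], 0.42]
    - [[0.956, 0.425, 0.03], [0, 0, 0], 0.42]
    - [[0.956, 0.425, 0.03], [0, 0, 0], 0.42]
    - [[0.956, 0.425, 0.03], [0, 0, 0], 0.42]
    - [[0.956, 0.425, 0.03], [0, 0, 0], 0.42]
    - [[0.956, 0.425, 0.03], [0, 0, 0], 0.42]
    - [[0.956, 0.425, 0.03], [0, 0, 0], 0.42]
    - [[0.956, 0.425, 0.03], [0, 0, 0], 0.42]
  newtons: 20

```text
time_s: 2.1
tool_pos: [0.2444, -0.4034, 0.2181]
tool_rot: [[0.055, 0.999, -0.0], [0.999, -0.055, 0.0], [0.0, -0.0, -1.0]]
force: [0.2, -0.4, 0.2]
finger_gap: 0.0381
grip_force: 0.0
```

Request:
apply_moves:
  moves:
    - [[0.956, 0.425, 0.03], [0, 0, 0], 0.42]
    - [[0.956, 0.425, 0.03], [0, 0, 0], 0.42]
    - [[0.956, 0.425, 0.03], [0, 0, 0], 0.42]
    - [[0.956, 0.425, 0.03], [0, 0, 0], 0.42]
    - [[0.956, 0.425, 0.03], [0, 0, 0], 0.42]
    - [[0.956, 0.425, 0.03], [0, 0, 0], 0.42]
    - [[0.956, 0.425, 0.03], [0, 0, 0], 0.42]
    - [[0.956, 0.425, 0.03], [0, 0, 0], 0.42]
    - [[0.956, 0.425, 0.03], [0, 0, 0], 0.42]
    - [[0.956, 0.425, 0.03], [0, 0, 0], 0.42]
    - [[0.956, 0.425, 0.03], [0, 0, 0], 0.42]
    - [[0.956, 0.425, 0.03], [0, 0, 0], 0.42]
    - [[0.956, 0.425, 0.03], [0, 0, 0], 0.42]
    - [[0.956, 0.425, 0.03], [0, 0, 0], 0.42]
    - [[0.956, 0.425, 0.03], [0, 0, 0], 0.42]
    - [[0.956, 0.425, 0.03], [0, 0, 0], 0.42]
    - [[0.956, 0.425, 0.03], [0, 0, 0], 0.42]
    - [[0.956, 0.425, 0.03], [0, 0, 0], 0.42]
    - [[0.956, 0.425, 0.03], [0, 0, 0], 0.42]
    - [[0.956, 0.425, 0.03], [0, 0, 0], 0.42]

```text
time_s: 4.1
tool_pos: [0.4349, -0.0309, 0.2062]
tool_rot: [[0.054, 0.999, -0.0], [0.999, -0.054, 0.0], [0.0, -0.0, -1.0]]
force: [0.7, 0.7, -1.3]
finger_gap: 0.0383
grip_force: 0.0
```

Run:
```python
from plan import *
plan([(0.629,0.211,0.14,87),(0.629,0.211,0.060,87)])
```

```text
t 4.1 at [ 0.4349 -0.0309  0.2062] 86.9 gap 0.0383 F [ 0.7  0.7 -1.3]
(0.629, 0.211, 0.14, 87) turn -0.004 (1, np.float64(-0.004)) | shift tot [12.59  9.06  3.31] -> 13 x [0.968 0.697 0.255]
(0.629, 0.211, 0.06, 87) turn -0.000  | shift tot [0. 0. 4.] -> 5 x [0.  0.  0.8]
```

Request:
apply_moves:
  moves:
    - [[0.97, 0.697, 0.255], [0, 0, 0], 0.42]
    - [[0.97, 0.697, 0.255], [0, 0, 0], 0.42]
    - [[0.97, 0.697, 0.255], [0, 0, 0], 0.42]
    - [[0.97, 0.697, 0.255], [0, 0, 0], 0.42]
    - [[0.97, 0.697, 0.255], [0, 0, 0], 0.42]
    - [[0.97, 0.697, 0.255], [0, 0, 0], 0.42]
    - [[0.97, 0.697, 0.255], [0, 0, 0], 0.42]
    - [[0.97, 0.697, 0.255], [0, 0, 0], 0.42]
    - [[0.97, 0.697, 0.255], [0, 0, 0], 0.42]
    - [[0.97, 0.697, 0.255], [0, 0, 0], 0.42]
    - [[0.97, 0.697, 0.255], [0, 0, 0], 0.42]
    - [[0.97, 0.697, 0.255], [0, 0, 0], 0.42]
    - [[0.97, 0.697, 0.255], [0, 0, 0], 0.42]
    - [[0, 0, 0], [0, 0, 0], 0.42]
    - [[0, 0, 0], [0, 0, 0], 0.42]

```text
time_s: 5.6
tool_pos: [0.629, 0.2101, 0.1394]
tool_rot: [[0.054, 0.999, -0.001], [0.999, -0.054, -0.0], [-0.0, -0.001, -1.0]]
force: [-1.5, 0.6, 0.3]
finger_gap: 0.0384
grip_force: 0.0
```

Run:
```python
from plan import *
plan([(0.630,0.211,0.060,87)])
p,d,C=shot('wrist','w1.png')
```

```text
t 5.6 at [0.629  0.2101 0.1394] 86.9 gap 0.0384 F [-1.5  0.6  0.3]
(0.63, 0.211, 0.06, 87) turn -0.003 (1, np.float64(-0.003)) | shift tot [0.05 0.05 3.97] -> 5 x [0.009 0.01  0.794]
```

View pics/w1.png

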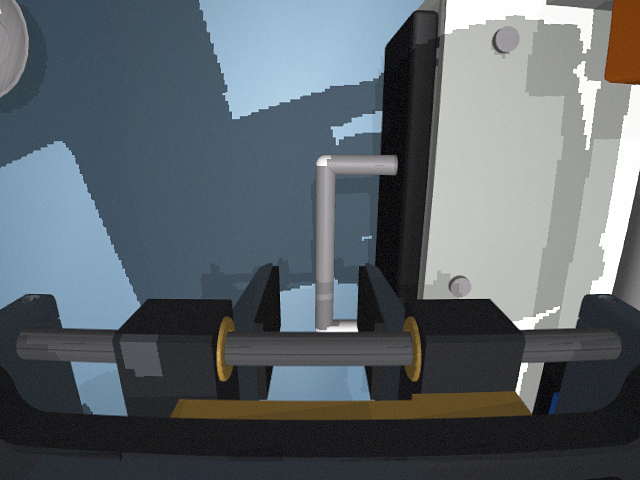

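Run:
```python
from plan import *
C=load('wrist'); print(pix([(0.63,0.211,0.07),(0.63,.156,.07),(.63,.266,.07)],C)); print(pts([(325,160),(325,325),(325,250)],C,z=0.07))
```

```text
[[319.57050574 256.23242493]
 [323.79975634 332.17810824]
 [314.73777264 169.47021495]]
[[0.63641112 0.27127216 0.07      ]
 [0.63108387 0.16148417 0.07      ]
 [0.63366563 0.21500277 0.07      ]]
```

Request:
apply_moves:
  moves:
    - [[0.1, 0.2, 0.8], [0, 0, 0], 0.42]
    - [[0, 0, 0.8], [0, 0, 0], 0.42]
    - [[0, 0, 0.8], [0, 0, 0], 0.42]
    - [[0, 0, 0.8], [0, 0, 0], 0.42]
    - [[0, 0, 0.75], [0, 0, 0], 0.42]
    - [[0, 0, 0], [0, 0, 0], 0]
    - [[0, 0, 0], [0, 0, 0], 0]
    - [[0, 0, 0], [0, 0, 0], 0]
    - [[0, 0, 0], [0, 0, 0], 0]
    - [[0, -0.3, 0], [0, 0, 0], 0]
    - [[0, -0.8, 0], [0, 0, 0], 0]
    - [[0, -0.9, 0], [0, 0, 0], 0]
    - [[0, -0.9, 0], [0, 0, 0], 0]
    - [[0, -0.9, 0], [0, 0, 0], 0]
    - [[0, -0.9, 0], [0, 0, 0], 0]
    - [[0, -0.9, 0], [0, 0, 0], 0]
    - [[0, -0.9, 0], [0, 0, 0], 0]
    - [[0, -0.9, 0], [0, 0, 0], 0]
    - [[0, -0.9, 0], [0, 0, 0], 0]

```text
time_s: 7.55
tool_pos: [0.4681, 0.2219, 0.0618]
tool_rot: [[0.055, 0.998, 0.003], [0.999, -0.055, 0.002], [0.002, 0.003, -1.0]]
force: [3.7, 8.9, -4.0]
finger_gap: 0.0117
grip_force: 20.0
```

Request:
apply_moves:
  moves:
    - [[0, -0.45, 0], [0, 0, 0], 0]
    - [[0, -0.1, 0], [0, 0, 0], 0]
    - [[0, 0, 0], [0, 0, 0], 0]
    - [[0, 0, 0], [0, 0, 0], 0]

```text
time_s: 7.95
tool_pos: [0.457, 0.2225, 0.0617]
tool_rot: [[0.055, 0.999, 0.002], [0.999, -0.055, 0.002], [0.002, 0.002, -1.0]]
force: [-1.7, 9.6, 0.3]
finger_gap: 0.0114
grip_force: 20.0
```

Request:
apply_moves:
  moves:
    - [[0, 0, 0], [0, 0, 0], 0.42]
    - [[0, 0, 0], [0, 0, 0], 0.42]
    - [[0, 0, 0], [0, 0, 0], 0.42]
    - [[0, 0, -1], [0, 0, 0], 0.42]
    - [[0, 0, -1], [0, 0, 0], 0.42]
    - [[0, 0, -1], [0, 0, 0], 0.42]
    - [[0, 0, -1], [0, 0, 0], 0.42]
    - [[0, 0, -1], [0, 0, 0], 0.42]
    - [[0, 0, -1], [0, 0, 0], 0.42]
    - [[0, 0, -1], [0, 0, 0], 0.42]

```text
time_s: 8.95
tool_pos: [0.4566, 0.2214, 0.2019]
tool_rot: [[0.055, 0.999, 0.0], [0.999, -0.055, -0.0], [-0.0, 0.0, -1.0]]
force: [-0.4, 0.3, -0.1]
finger_gap: 0.0382
grip_force: 0.0
```

Run:
```python
from plan import *
from meas import carts
p,d,C=shot('top','top1.png')
S=dict(cyan=(423,235),mag=(357,290),yel=(403,291),blk=(457,257))
for k,v in carts(p,d,C,S).items(): print(k,v)
plan([(.402,-.131,.14,-19),(.402,-.131,.055,-19)])
```

```text
cyan (array([ 0.56 , -0.337]), array([0.09 , 0.047]), -1.1, 482, array([ 0.56 , -0.337]), array([0.047, 0.021]), -1.7, 0.075)
mag (array([ 0.402, -0.131]), array([0.089, 0.046]), -18.9, 480, array([ 0.402, -0.131]), array([0.045, 0.02 ]), -19.3, 0.074)
yel (array([ 0.394, -0.271]), array([0.09 , 0.048]), 6.0, 486, array([ 0.394, -0.271]), array([0.045, 0.02 ]), 7.9, 0.075)
blk (array([ 0.492, -0.438]), array([0.092, 0.048]), -30.4, 467, array([ 0.492, -0.437]), array([0.046, 0.021]), -30.6, 0.075)
t 9.0 at [0.4579 0.2219 0.2048] 86.9 gap 0.0384 F [1.3 0.3 4.5]
(0.402, -0.131, 0.14, -19) turn 3.696 (13, np.float64(0.284)) | shift tot [ 3.1  17.59  3.24] -> 18 x [0.172 0.977 0.18 ]
(0.402, -0.131, 0.055, -19) turn -0.000  | shift tot [0.   0.   4.25] -> 5 x [0.   0.   0.85]
```

View pics/top1.png

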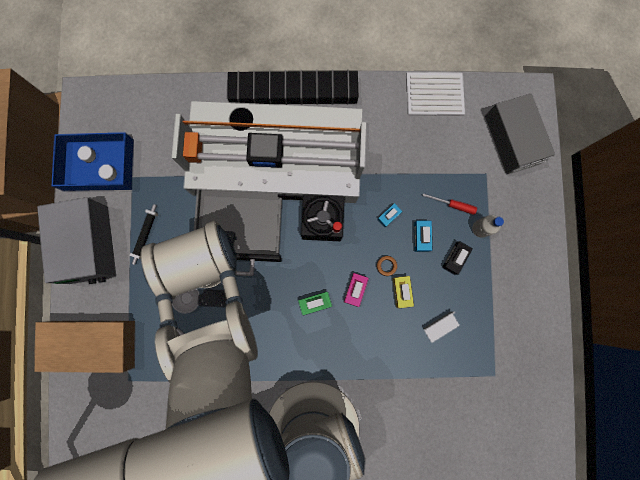

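Top view: the drawer is out (tray x 195–285, y 190–260), and the cartridges and bystanders are unmoved. Picking magenta first.

Request:
apply_moves:
  moves:
    - [[0, 0, 0], [0, 0, 0.284], 0.5]
    - [[0, 0, 0], [0, 0, 0.284], 0.5]
    - [[0, 0, 0], [0, 0, 0.284], 0.5]
    - [[0, 0, 0], [0, 0, 0.284], 0.5]
    - [[0, 0, 0], [0, 0, 0.284], 0.5]
    - [[0, 0, 0], [0, 0, 0.284], 0.5]
    - [[0, 0, 0], [0, 0, 0.284], 0.5]
    - [[0, 0, 0], [0, 0, 0.284], 0.5]
    - [[0, 0, 0], [0, 0, 0.284], 0.5]
    - [[0, 0, 0], [0, 0, 0.284], 0.5]
    - [[0, 0, 0], [0, 0, 0.284], 0.5]
    - [[0, 0, 0], [0, 0, 0.284], 0.5]
    - [[0, 0, 0], [0, 0, 0.284], 0.5]
    - [[0.17, 0.98, 0.16], [0, 0, 0], 0.5]
    - [[0.17, 0.98, 0.16], [0, 0, 0], 0.5]
    - [[0.17, 0.98, 0.16], [0, 0, 0], 0.5]
    - [[0.17, 0.98, 0.16], [0, 0, 0], 0.5]
    - [[0.17, 0.98, 0.16], [0, 0, 0], 0.5]
    - [[0.17, 0.98, 0.16], [0, 0, 0], 0.5]
    - [[0.17, 0.98, 0.16], [0, 0, 0], 0.5]

```text
time_s: 11.0
tool_pos: [0.4345, 0.0832, 0.1785]
tool_rot: [[0.946, -0.324, 0.0], [-0.324, -0.946, -0.0], [0.0, 0.0, -1.0]]
force: [-0.6, -0.1, 0.4]
finger_gap: 0.0454
grip_force: 0.0
```

Request:
apply_moves:
  moves:
    - [[0.17, 0.98, 0.16], [0, 0, 0], 0.5]
    - [[0.17, 0.98, 0.16], [0, 0, 0], 0.5]
    - [[0.17, 0.98, 0.16], [0, 0, 0], 0.5]
    - [[0.17, 0.98, 0.16], [0, 0, 0], 0.5]
    - [[0.17, 0.98, 0.16], [0, 0, 0], 0.5]
    - [[0.17, 0.98, 0.16], [0, 0, 0], 0.5]
    - [[0.17, 0.98, 0.16], [0, 0, 0], 0.5]
    - [[0.17, 0.98, 0.16], [0, 0, 0], 0.5]
    - [[0.17, 0.98, 0.16], [0, 0, 0], 0.5]
    - [[0.17, 0.98, 0.16], [0, 0, 0], 0.5]
    - [[0.17, 0.98, 0.16], [0, 0, 0], 0.5]
    - [[0, 0, 0], [0, 0, 0], 0.5]
    - [[0, 0, 0], [0, 0, 0], 0.5]

```text
time_s: 12.3
tool_pos: [0.4002, -0.1321, 0.1434]
tool_rot: [[0.946, -0.325, -0.0], [-0.325, -0.946, 0.0], [-0.0, -0.0, -1.0]]
force: [1.2, 0.5, -0.8]
finger_gap: 0.0454
grip_force: 0.0
```

Run:
```python
from plan import *
p,d,C=shot('top','top2.png'); P=cloud(d,C)
# drawer walls: panel top points z~.094 and side walls
m=(np.abs(P[...,2]-0.094)<0.005)&(P[...,0]<0.53)&(P[...,0]>.46)&(P[...,1]>.0)&(P[...,1]<.4)
q=P[m]; print(len(q)); f=np.polyfit(q[:,1],q[:,0],1); print('panel',f,'@.22',np.polyval(f,.22),q.min(0),q.max(0))
for x in(.52,.56,.6):
    r=P[(np.abs(P[...,0]-x)<.006)&(P[...,1]>.05)&(P[...,1]<.38)]; r=r[np.argsort(r[:,1])]
    w=r[(r[:,2]>.035)&(r[:,2]<.055)]; print(x,np.round(w[:,1],3))
    print('floor',np.round(np.median(r[(r[:,2]<.03)&(np.abs(r[:,1]-.21)<.08),2]),4))
plan([(.402,-.131,.055,-19)])
```

```text
423
panel [0.05906519 0.49049267] @.22 0.503487011081836 [0.4902042  0.08753983 0.08901133] [0.51617869 0.35388538 0.09898534]
0.52 [0.096 0.097 0.097 0.097 0.099 0.1   0.1   0.1   0.34  0.343 0.347]
floor 0.0154
0.56 [0.093 0.094 0.094 0.094 0.096 0.097 0.097 0.097 0.337 0.338 0.339 0.34
 0.34  0.34  0.341 0.343 0.343 0.344 0.344]
floor 0.0152
0.6 [0.09  0.09  0.091 0.093 0.093 0.094 0.094 0.096 0.335 0.336 0.336 0.337
 0.337 0.338 0.338 0.338 0.338 0.34  0.341 0.342]
floor 0.0151
t 12.3 at [ 0.4003 -0.1317  0.1434] -18.9 gap 0.0452 F [-0.1  0.4 -1.2]
(0.402, -0.131, 0.055, -19) turn 0.003 (1, np.float64(0.003)) | shift tot [ 0.07 -0.06  4.42] -> 5 x [ 0.014 -0.012  0.884]
```

Request:
apply_moves:
  moves:
    - [[0.07, -0.06, 0.88], [0, 0, 0], 0.5]
    - [[0, 0, 0.88], [0, 0, 0], 0.5]
    - [[0, 0, 0.88], [0, 0, 0], 0.5]
    - [[0, 0, 0.88], [0, 0, 0], 0.5]
    - [[0, 0, 0.88], [0, 0, 0], 0.5]
    - [[0, 0, 0], [0, 0, 0], 0.5]
    - [[0, 0, 0], [0, 0, 0], 0]
    - [[0, 0, 0], [0, 0, 0], 0]
    - [[0, 0, 0], [0, 0, 0], 0]
    - [[0, 0, 0], [0, 0, 0], 0]
    - [[0, 0, -0.5], [0, 0, 0], 0]
    - [[0, 0, -1], [0, 0, 0], 0]
    - [[0, 0, -1], [0, 0, 0], 0]
    - [[0, 0, -1], [0, 0, 0], 0]
    - [[0, 0, -1], [0, 0, 0], 0]
    - [[0, 0, -1], [0, 0, 0], 0]
    - [[0, 0, -1], [0, 0, 0], 0]
    - [[0, 0, -0.6], [0, 0, 0], 0]
    - [[0, 0, 0], [0, 0, 0], 0]
  newtons: 25

```text
time_s: 14.25
tool_pos: [0.4027, -0.1316, 0.1993]
tool_rot: [[0.946, -0.324, 0.003], [-0.324, -0.946, -0.001], [0.003, 0.0, -1.0]]
force: [0.2, -0.2, -1.0]
finger_gap: 0.0198
grip_force: 25.0
```

Run:
```python
from plan import *
plan([(.45,0.05,.195,-3.1),(.595,.2975,.165,-3.1),(.595,.2975,.0725,-3.1)])
```

```text
t 14.2 at [ 0.4027 -0.1316  0.1993] -18.9 gap 0.0198 F [ 0.2 -0.2 -1. ]
(0.45, 0.05, 0.195, -3.1) turn -0.551 (2, np.float64(-0.276)) | shift tot [ 1.87 -9.2   0.22] -> 10 x [ 0.187 -0.92   0.022]
(0.595, 0.2975, 0.165, -3.1) turn -0.000  | shift tot [  6.57 -12.75   1.5 ] -> 14 x [ 0.469 -0.911  0.107]
(0.595, 0.2975, 0.0725, -3.1) turn -0.000  | shift tot [0.   0.   4.63] -> 5 x [0.    0.    0.925]
```

Request:
apply_moves:
  moves:
    - [[0, 0, 0], [0, 0, -0.276], 0]
    - [[0, 0, 0], [0, 0, -0.276], 0]
    - [[0.187, -0.92, 0.02], [0, 0, 0], 0]
    - [[0.187, -0.92, 0.02], [0, 0, 0], 0]
    - [[0.187, -0.92, 0.02], [0, 0, 0], 0]
    - [[0.187, -0.92, 0.02], [0, 0, 0], 0]
    - [[0.187, -0.92, 0.02], [0, 0, 0], 0]
    - [[0.187, -0.92, 0.02], [0, 0, 0], 0]
    - [[0.187, -0.92, 0.02], [0, 0, 0], 0]
    - [[0.187, -0.92, 0.02], [0, 0, 0], 0]
    - [[0.187, -0.92, 0.02], [0, 0, 0], 0]
    - [[0.187, -0.92, 0.02], [0, 0, 0], 0]
    - [[0.469, -0.911, 0.107], [0, 0, 0], 0]
    - [[0.469, -0.911, 0.107], [0, 0, 0], 0]
    - [[0.469, -0.911, 0.107], [0, 0, 0], 0]
    - [[0.469, -0.911, 0.107], [0, 0, 0], 0]
    - [[0.469, -0.911, 0.107], [0, 0, 0], 0]
    - [[0.469, -0.911, 0.107], [0, 0, 0], 0]
    - [[0.469, -0.911, 0.107], [0, 0, 0], 0]
    - [[0.469, -0.911, 0.107], [0, 0, 0], 0]

```text
time_s: 16.25
tool_pos: [0.5319, 0.1925, 0.1756]
tool_rot: [[0.999, -0.054, -0.001], [-0.054, -0.999, -0.0], [-0.001, 0.0, -1.0]]
force: [0.5, 1.2, -0.6]
finger_gap: 0.0196
grip_force: 25.0
```

Request:
apply_moves:
  moves:
    - [[0.469, -0.911, 0.107], [0, 0, 0], 0]
    - [[0.469, -0.911, 0.107], [0, 0, 0], 0]
    - [[0.469, -0.911, 0.107], [0, 0, 0], 0]
    - [[0.469, -0.911, 0.107], [0, 0, 0], 0]
    - [[0.469, -0.911, 0.107], [0, 0, 0], 0]
    - [[0.469, -0.911, 0.107], [0, 0, 0], 0]
    - [[0, 0, 0], [0, 0, 0], 0]
    - [[0, 0, 0], [0, 0, 0], 0]

```text
time_s: 17.05
tool_pos: [0.5936, 0.2979, 0.1626]
tool_rot: [[0.999, -0.053, -0.001], [-0.053, -0.999, -0.001], [-0.001, 0.001, -1.0]]
force: [-0.4, -0.3, -1.6]
finger_gap: 0.0201
grip_force: 25.0
```

Run:
```python
from plan import *
plan([(.595,.2975,.0725,-3.1)])
p,d,C=shot('wrist','w2.png')
```

```text
t 17.1 at [0.5936 0.2979 0.1626] -3.0 gap 0.0201 F [-0.4 -0.3 -1.6]
(0.595, 0.2975, 0.0725, -3.1) turn 0.002 (1, np.float64(0.002)) | shift tot [0.07 0.01 4.51] -> 5 x [0.015 0.003 0.901]
```

View pics/w2.png

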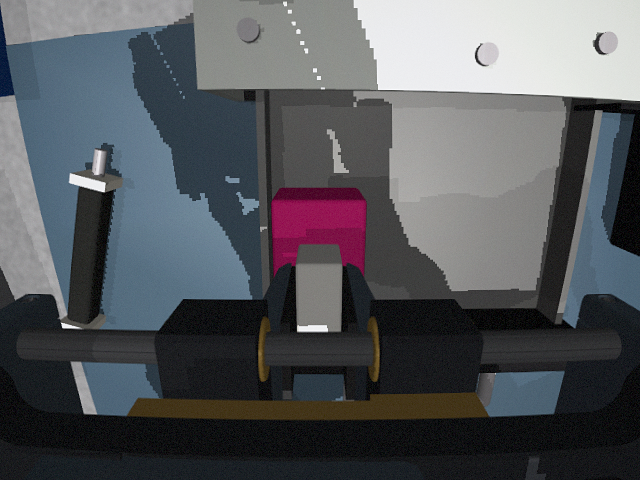

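Magenta is held upright (centre ≈320,240) inside the tray's left wall (col 265).

Request:
apply_moves:
  moves:
    - [[0, 0, 0.9], [0, 0, 0], 0]
    - [[0, 0, 0.9], [0, 0, 0], 0]
    - [[0, 0, 0.9], [0, 0, 0], 0]
    - [[0, 0, 0.9], [0, 0, 0], 0]
    - [[0, 0, 0.55], [0, 0, 0], 0]
    - [[0, 0, 0.35], [0, 0, 0], 0]
    - [[0, 0, 0], [0, 0, 0], 0]
    - [[0, 0, 0], [0, 0, 0], 0.33]
    - [[0, 0, 0], [0, 0, 0], 0.33]
    - [[0, 0, 0], [0, 0, 0], 0.33]
    - [[0, 0, -1], [0, 0, 0], 0.33]
    - [[0, 0, -1], [0, 0, 0], 0.33]
    - [[0, 0, -1], [0, 0, 0], 0.33]
    - [[0, 0, -1], [0, 0, 0], 0.5]
    - [[0, 0, -1], [0, 0, 0], 0.5]

```text
time_s: 18.6
tool_pos: [0.5942, 0.2981, 0.1747]
tool_rot: [[0.999, -0.054, 0.001], [-0.054, -0.999, 0.0], [0.001, -0.0, -1.0]]
force: [-0.1, 0.2, 1.3]
finger_gap: 0.0429
grip_force: 0.0
```

```bash
cat > look.py <<'E'
from plan import *
from meas import carts
import sys
def look(f,S):
    p,d,C=shot('top',f)
    for k,v in carts(p,d,C,S).items(): print(k,v)
E
python3 - <<'E'
from look import *
look('top3.png',dict(cyan=(423,235),yel=(403,291),blk=(457,257)))
plan([(.45,0.05,.17,-3.1),(.394,-.271,.14,6),(.394,-.271,.055,6)])
E
```

```text
cyan (array([ 0.56 , -0.336]), array([0.091, 0.047]), -1.8, 484, array([ 0.56 , -0.336]), array([0.047, 0.02 ]), -1.6, 0.074)
yel (array([ 0.394, -0.271]), array([0.091, 0.047]), 6.8, 491, array([ 0.394, -0.271]), array([0.045, 0.02 ]), 4.8, 0.075)
blk (array([ 0.493, -0.438]), array([0.091, 0.047]), -30.4, 459, array([ 0.492, -0.437]), array([0.046, 0.021]), -30.7, 0.075)
t 18.6 at [0.5956 0.2987 0.1782] -3.1 gap 0.0448 F [2.  0.  4.1]
(0.45, 0.05, 0.17, -3.1) turn 0.001 (1, np.float64(0.001)) | shift tot [-6.6  12.81  0.41] -> 14 x [-0.471  0.915  0.029]
(0.394, -0.271, 0.14, 6) turn -0.318 (2, np.float64(-0.159)) | shift tot [-4.46 15.67  1.5 ] -> 16 x [-0.279  0.979  0.094]
(0.394, -0.271, 0.055, 6) turn -0.000  | shift tot [0.   0.   4.25] -> 5 x [0.   0.   0.85]
```

Request:
apply_moves:
  moves:
    - [[-0.471, 0.915, 0.03], [0, 0, 0], 0.5]
    - [[-0.471, 0.915, 0.03], [0, 0, 0], 0.5]
    - [[-0.471, 0.915, 0.03], [0, 0, 0], 0.5]
    - [[-0.471, 0.915, 0.03], [0, 0, 0], 0.5]
    - [[-0.471, 0.915, 0.03], [0, 0, 0], 0.5]
    - [[-0.471, 0.915, 0.03], [0, 0, 0], 0.5]
    - [[-0.471, 0.915, 0.03], [0, 0, 0], 0.5]
    - [[-0.471, 0.915, 0.03], [0, 0, 0], 0.5]
    - [[-0.471, 0.915, 0.03], [0, 0, 0], 0.5]
    - [[-0.471, 0.915, 0.03], [0, 0, 0], 0.5]
    - [[-0.471, 0.915, 0.03], [0, 0, 0], 0.5]
    - [[-0.471, 0.915, 0.03], [0, 0, 0], 0.5]
    - [[-0.471, 0.915, 0.03], [0, 0, 0], 0.5]
    - [[-0.471, 0.915, 0.03], [0, 0, 0], 0.5]
    - [[0, 0, 0], [0, 0, -0.159], 0.5]
    - [[0, 0, 0], [0, 0, -0.159], 0.5]
    - [[-0.279, 0.98, 0.09], [0, 0, 0], 0.5]
    - [[-0.279, 0.98, 0.09], [0, 0, 0], 0.5]
    - [[-0.279, 0.98, 0.09], [0, 0, 0], 0.5]
    - [[-0.279, 0.98, 0.09], [0, 0, 0], 0.5]

```text
time_s: 20.65
tool_pos: [0.4348, -0.0318, 0.1581]
tool_rot: [[0.994, 0.105, 0.001], [0.105, -0.994, -0.0], [0.001, 0.0, -1.0]]
force: [0.8, -0.1, -0.7]
finger_gap: 0.0455
grip_force: 0.0
```

Request:
apply_moves:
  moves:
    - [[-0.279, 0.98, 0.09], [0, 0, 0], 0.5]
    - [[-0.279, 0.98, 0.09], [0, 0, 0], 0.5]
    - [[-0.279, 0.98, 0.09], [0, 0, 0], 0.5]
    - [[-0.279, 0.98, 0.09], [0, 0, 0], 0.5]
    - [[-0.279, 0.98, 0.09], [0, 0, 0], 0.5]
    - [[-0.279, 0.98, 0.09], [0, 0, 0], 0.5]
    - [[-0.279, 0.98, 0.09], [0, 0, 0], 0.5]
    - [[-0.279, 0.98, 0.09], [0, 0, 0], 0.5]
    - [[-0.279, 0.98, 0.09], [0, 0, 0], 0.5]
    - [[-0.279, 0.98, 0.09], [0, 0, 0], 0.5]
    - [[-0.279, 0.98, 0.09], [0, 0, 0], 0.5]
    - [[-0.279, 0.98, 0.09], [0, 0, 0], 0.5]
    - [[0, 0, 0], [0, 0, 0], 0.5]
    - [[0, 0, 0], [0, 0, 0], 0.5]

```text
time_s: 22.05
tool_pos: [0.3929, -0.272, 0.1364]
tool_rot: [[0.995, 0.104, 0.0], [0.104, -0.995, -0.0], [0.0, 0.0, -1.0]]
force: [-0.1, 0.2, -0.6]
finger_gap: 0.0455
grip_force: 0.0
```

Run:
```python
from look import *
plan([(.394,-.271,.055,6)])
```

```text
t 22.1 at [ 0.3929 -0.272   0.1364] 6.0 gap 0.0455 F [-0.1  0.2 -0.6]
(0.394, -0.271, 0.055, 6) turn -0.001 (1, np.float64(-0.001)) | shift tot [ 0.06 -0.04  4.07] -> 5 x [ 0.012 -0.009  0.814]
```

Request:
apply_moves:
  moves:
    - [[0.06, -0.04, 0.82], [0, 0, 0], 0.5]
    - [[0, 0, 0.82], [0, 0, 0], 0.5]
    - [[0, 0, 0.82], [0, 0, 0], 0.5]
    - [[0, 0, 0.82], [0, 0, 0], 0.5]
    - [[0, 0, 0.8], [0, 0, 0], 0.5]
    - [[0, 0, 0], [0, 0, 0], 0.5]
    - [[0, 0, 0], [0, 0, 0], 0]
    - [[0, 0, 0], [0, 0, 0], 0]
    - [[0, 0, 0], [0, 0, 0], 0]
    - [[0, 0, 0], [0, 0, 0], 0]
    - [[0, 0, -0.5], [0, 0, 0], 0]
    - [[0, 0, -1], [0, 0, 0], 0]
    - [[0, 0, -1], [0, 0, 0], 0]
    - [[0, 0, -1], [0, 0, 0], 0]
    - [[0, 0, -1], [0, 0, 0], 0]
    - [[0, 0, -1], [0, 0, 0], 0]
    - [[0, 0, -1], [0, 0, 0], 0]
    - [[0, 0, -0.6], [0, 0, 0], 0]
    - [[0, 0, 0], [0, 0, 0], 0]
  newtons: 25

```text
time_s: 23.95
tool_pos: [0.3946, -0.2715, 0.1987]
tool_rot: [[0.994, 0.105, 0.002], [0.105, -0.994, -0.002], [0.002, 0.002, -1.0]]
force: [-0.2, 0.1, -1.5]
finger_gap: 0.02
grip_force: 25.0
```

Run:
```python
from plan import *
plan([(.45,0.05,.195,-3.1),(.592,.2425,.165,-3.1)])
```

```text
t 23.9 at [ 0.3946 -0.2715  0.1987] 6.0 gap 0.02 F [-0.2  0.1 -1.5]
(0.45, 0.05, 0.195, -3.1) turn 0.319 (2, np.float64(0.159)) | shift tot [  1.9  -16.2    0.18] -> 17 x [ 0.112 -0.953  0.011]
(0.592, 0.2425, 0.165, -3.1) turn -0.000  | shift tot [ 6.57 -9.99  1.5 ] -> 11 x [ 0.597 -0.909  0.136]
```

Request:
apply_moves:
  moves:
    - [[0, 0, 0], [0, 0, 0.159], 0]
    - [[0, 0, 0], [0, 0, 0.159], 0]
    - [[0.112, -0.953, 0.01], [0, 0, 0], 0]
    - [[0.112, -0.953, 0.01], [0, 0, 0], 0]
    - [[0.112, -0.953, 0.01], [0, 0, 0], 0]
    - [[0.112, -0.953, 0.01], [0, 0, 0], 0]
    - [[0.112, -0.953, 0.01], [0, 0, 0], 0]
    - [[0.112, -0.953, 0.01], [0, 0, 0], 0]
    - [[0.112, -0.953, 0.01], [0, 0, 0], 0]
    - [[0.112, -0.953, 0.01], [0, 0, 0], 0]
    - [[0.112, -0.953, 0.01], [0, 0, 0], 0]
    - [[0.112, -0.953, 0.01], [0, 0, 0], 0]
    - [[0.112, -0.953, 0.01], [0, 0, 0], 0]
    - [[0.112, -0.953, 0.01], [0, 0, 0], 0]
    - [[0.112, -0.953, 0.01], [0, 0, 0], 0]
    - [[0.112, -0.953, 0.01], [0, 0, 0], 0]
    - [[0.112, -0.953, 0.01], [0, 0, 0], 0]
    - [[0.112, -0.953, 0.01], [0, 0, 0], 0]
    - [[0.112, -0.953, 0.01], [0, 0, 0], 0]
    - [[0.597, -0.909, 0.136], [0, 0, 0], 0]

```text
time_s: 25.95
tool_pos: [0.4612, 0.0689, 0.1903]
tool_rot: [[0.999, -0.053, -0.001], [-0.053, -0.999, -0.0], [-0.001, 0.0, -1.0]]
force: [-0.7, -0.5, -1.2]
finger_gap: 0.0199
grip_force: 25.0
```

Request:
apply_moves:
  moves:
    - [[0.597, -0.909, 0.136], [0, 0, 0], 0]
    - [[0.597, -0.909, 0.136], [0, 0, 0], 0]
    - [[0.597, -0.909, 0.136], [0, 0, 0], 0]
    - [[0.597, -0.909, 0.136], [0, 0, 0], 0]
    - [[0.597, -0.909, 0.136], [0, 0, 0], 0]
    - [[0.597, -0.909, 0.136], [0, 0, 0], 0]
    - [[0.597, -0.909, 0.136], [0, 0, 0], 0]
    - [[0.597, -0.909, 0.136], [0, 0, 0], 0]
    - [[0.597, -0.909, 0.136], [0, 0, 0], 0]
    - [[0.597, -0.909, 0.136], [0, 0, 0], 0]
    - [[0, 0, 0], [0, 0, 0], 0]
    - [[0, 0, 0], [0, 0, 0], 0]

```text
time_s: 27.15
tool_pos: [0.5907, 0.243, 0.1625]
tool_rot: [[0.999, -0.053, -0.002], [-0.053, -0.999, -0.001], [-0.001, 0.001, -1.0]]
force: [0.5, -0.4, -1.9]
finger_gap: 0.0196
grip_force: 25.0
```

Run:
```python
from look import *
plan([(.592,.2425,.0725,-3.1)])
look('top4.png',dict(cyan=(423,235),blk=(457,257)))
```

```text
t 27.1 at [0.5907 0.243  0.1625] -3.0 gap 0.0196 F [ 0.5 -0.4 -1.9]
(0.592, 0.2425, 0.0725, -3.1) turn 0.002 (1, np.float64(0.002)) | shift tot [0.07 0.02 4.5 ] -> 5 x [0.013 0.004 0.9  ]
cyan (array([ 0.56 , -0.336]), array([0.09 , 0.047]), -1.1, 478, array([ 0.56 , -0.336]), array([0.046, 0.021]), -0.7, 0.074)
blk (array([ 0.493, -0.438]), array([0.092, 0.047]), -30.9, 459, array([ 0.493, -0.437]), array([0.048, 0.023]), -30.0, 0.073)
```

Request:
apply_moves:
  moves:
    - [[0, 0, 0.9], [0, 0, 0], 0]
    - [[0, 0, 0.9], [0, 0, 0], 0]
    - [[0, 0, 0.9], [0, 0, 0], 0]
    - [[0, 0, 0.9], [0, 0, 0], 0]
    - [[0, 0, 0.55], [0, 0, 0], 0]
    - [[0, 0, 0.35], [0, 0, 0], 0]
    - [[0, 0, 0], [0, 0, 0], 0]
    - [[0, 0, 0], [0, 0, 0], 0.33]
    - [[0, 0, 0], [0, 0, 0], 0.33]
    - [[0, 0, 0], [0, 0, 0], 0.33]
    - [[0, 0, -1], [0, 0, 0], 0.33]
    - [[0, 0, -1], [0, 0, 0], 0.33]
    - [[0, 0, -1], [0, 0, 0], 0.33]
    - [[0, 0, -1], [0, 0, 0], 0.5]
    - [[0, 0, -1], [0, 0, 0], 0.5]
    - [[0, 0, 0], [0, 0, 0], 0.5]

```text
time_s: 28.8
tool_pos: [0.5928, 0.2436, 0.1765]
tool_rot: [[0.999, -0.054, 0.005], [-0.054, -0.999, 0.001], [0.005, -0.002, -1.0]]
force: [-0.7, 0.4, 0.5]
finger_gap: 0.0453
grip_force: 0.0
```

Run:
```python
from plan import *
plan([(.44,0.03,.17,-1.5),(.44,-.1,.17,-1.5),(.56,-.336,.14,-1.5)])
```

```text
t 28.8 at [0.5928 0.2436 0.1765] -3.1 gap 0.0453 F [-0.7  0.4  0.5]
(0.44, 0.03, 0.17, -1.5) turn -0.055 (1, np.float64(-0.055)) | shift tot [-7.36 10.88  0.32] -> 12 x [-0.613  0.906  0.027]
(0.44, -0.1, 0.17, -1.5) turn -0.000  | shift tot [0.17 6.5  0.  ] -> 7 x [0.024 0.928 0.   ]
(0.56, -0.336, 0.14, -1.5) turn -0.000  | shift tot [ 6.31 11.64  1.5 ] -> 12 x [0.526 0.97  0.125]
```

Request:
apply_moves:
  moves:
    - [[-0.613, 0.906, 0.03], [0, 0, -0.055], 0.5]
    - [[-0.613, 0.906, 0.03], [0, 0, 0], 0.5]
    - [[-0.613, 0.906, 0.03], [0, 0, 0], 0.5]
    - [[-0.613, 0.906, 0.03], [0, 0, 0], 0.5]
    - [[-0.613, 0.906, 0.03], [0, 0, 0], 0.5]
    - [[-0.613, 0.906, 0.03], [0, 0, 0], 0.5]
    - [[-0.613, 0.906, 0.03], [0, 0, 0], 0.5]
    - [[-0.613, 0.906, 0.03], [0, 0, 0], 0.5]
    - [[-0.613, 0.906, 0.03], [0, 0, 0], 0.5]
    - [[-0.613, 0.906, 0.03], [0, 0, 0], 0.5]
    - [[-0.613, 0.906, 0.03], [0, 0, 0], 0.5]
    - [[-0.613, 0.906, 0.03], [0, 0, 0], 0.5]
    - [[0.02, 0.93, 0], [0, 0, 0], 0.5]
    - [[0.02, 0.93, 0], [0, 0, 0], 0.5]
    - [[0.02, 0.93, 0], [0, 0, 0], 0.5]
    - [[0.02, 0.93, 0], [0, 0, 0], 0.5]
    - [[0.02, 0.93, 0], [0, 0, 0], 0.5]
    - [[0.02, 0.93, 0], [0, 0, 0], 0.5]
    - [[0.02, 0.93, 0], [0, 0, 0], 0.5]

```text
time_s: 30.7
tool_pos: [0.4373, -0.101, 0.1659]
tool_rot: [[1.0, -0.026, -0.0], [-0.026, -1.0, 0.0], [-0.0, -0.0, -1.0]]
force: [0.7, 0.3, -0.0]
finger_gap: 0.0456
grip_force: 0.0
```

Request:
apply_moves:
  moves:
    - [[0.526, 0.97, 0.125], [0, 0, 0], 0.5]
    - [[0.526, 0.97, 0.125], [0, 0, 0], 0.5]
    - [[0.526, 0.97, 0.125], [0, 0, 0], 0.5]
    - [[0.526, 0.97, 0.125], [0, 0, 0], 0.5]
    - [[0.526, 0.97, 0.125], [0, 0, 0], 0.5]
    - [[0.526, 0.97, 0.125], [0, 0, 0], 0.5]
    - [[0.526, 0.97, 0.125], [0, 0, 0], 0.5]
    - [[0.526, 0.97, 0.125], [0, 0, 0], 0.5]
    - [[0.526, 0.97, 0.125], [0, 0, 0], 0.5]
    - [[0.526, 0.97, 0.125], [0, 0, 0], 0.5]
    - [[0.526, 0.97, 0.125], [0, 0, 0], 0.5]
    - [[0.526, 0.97, 0.125], [0, 0, 0], 0.5]
    - [[0, 0, 0], [0, 0, 0], 0.5]
    - [[0, 0, 0], [0, 0, 0], 0.5]

```text
time_s: 32.1
tool_pos: [0.5572, -0.3361, 0.1355]
tool_rot: [[1.0, -0.027, -0.001], [-0.027, -1.0, 0.001], [-0.001, -0.001, -1.0]]
force: [0.1, -0.3, -1.2]
finger_gap: 0.0454
grip_force: 0.0
```

Run:
```python
from look import *
plan([(.56,-.336,.055,-1.5)])
p,d,C=shot('wrist','w3.png'); P=cloud(d,C)
q=P[(P[...,2]>.055)&(P[...,2]<.08)&(np.abs(P[...,0]-.56)<.06)&(np.abs(P[...,1]+.336)<.06)]
print(len(q),cv2.minAreaRect(q[:,:2].astype(np.float32)) if len(q)>5 else '')
hsv=cv2.cvtColor(p,cv2.COLOR_BGR2HSV); m=(hsv[...,0]>85)&(hsv[...,0]<105)&(hsv[...,1]>170)&(P[...,2]>.03)
q=P[m];print(len(q),cv2.minAreaRect(q[:,:2].astype(np.float32)))
```

```text
t 32.1 at [ 0.5572 -0.3361  0.1355] -1.5 gap 0.0454 F [ 0.1 -0.3 -1.2]
(0.56, -0.336, 0.055, -1.5) turn -0.001 (1, np.float64(-0.001)) | shift tot [ 0.14 -0.01  4.02] -> 5 x [ 0.028 -0.002  0.805]
2223 ((0.5629411935806274, -0.33633777499198914), (0.019884973764419556, 0.04662231355905533), 89.3687744140625)
5569 ((0.5831648111343384, -0.29124724864959717), (0.3864630162715912, 0.1178535670042038), 79.42328643798828)
```

Request:
apply_moves:
  moves:
    - [[0.19, 0, 0.8], [0, 0, 0], 0.5]
    - [[0, 0, 0.8], [0, 0, 0], 0.5]
    - [[0, 0, 0.8], [0, 0, 0], 0.5]
    - [[0, 0, 0.8], [0, 0, 0], 0.5]
    - [[0, 0, 0.8], [0, 0, 0], 0.5]
    - [[0, 0, 0], [0, 0, 0], 0.5]
    - [[0, 0, 0], [0, 0, 0], 0]
    - [[0, 0, 0], [0, 0, 0], 0]
    - [[0, 0, 0], [0, 0, 0], 0]
    - [[0, 0, 0], [0, 0, 0], 0]
    - [[0, 0, -0.5], [0, 0, 0], 0]
    - [[0, 0, -1], [0, 0, 0], 0]
    - [[0, 0, -1], [0, 0, 0], 0]
    - [[0, 0, -1], [0, 0, 0], 0]
    - [[0, 0, -1], [0, 0, 0], 0]
    - [[0, 0, -1], [0, 0, 0], 0]
    - [[0, 0, -1], [0, 0, 0], 0]
    - [[0, 0, -0.6], [0, 0, 0], 0]
    - [[0, 0, 0], [0, 0, 0], 0]
  newtons: 25

```text
time_s: 34.05
tool_pos: [0.5621, -0.3369, 0.2002]
tool_rot: [[1.0, -0.026, 0.003], [-0.026, -1.0, -0.002], [0.003, 0.002, -1.0]]
force: [-0.6, -0.1, -0.9]
finger_gap: 0.0196
grip_force: 25.0
```

Run:
```python
from plan import *
plan([(.445,-.12,.195,-3.1),(.445,0.0,.195,-3.1),(.589,.1875,.165,-3.1)])
```

```text
t 34.0 at [ 0.5621 -0.3369  0.2002] -1.5 gap 0.0196 F [-0.6 -0.1 -0.9]
(0.445, -0.12, 0.195, -3.1) turn 0.056 (1, np.float64(0.056)) | shift tot [ -6.43 -10.51   0.26] -> 11 x [-0.585 -0.956  0.024]
(0.445, 0.0, 0.195, -3.1) turn -0.000  | shift tot [-0.32 -5.99  0.  ] -> 7 x [-0.046 -0.856  0.   ]
(0.589, 0.1875, 0.165, -3.1) turn -0.000  | shift tot [ 6.68 -9.75  1.5 ] -> 10 x [ 0.668 -0.975  0.15 ]
```

Request:
apply_moves:
  moves:
    - [[-0.585, -0.956, 0.02], [0, 0, 0.056], 0]
    - [[-0.585, -0.956, 0.02], [0, 0, 0], 0]
    - [[-0.585, -0.956, 0.02], [0, 0, 0], 0]
    - [[-0.585, -0.956, 0.02], [0, 0, 0], 0]
    - [[-0.585, -0.956, 0.02], [0, 0, 0], 0]
    - [[-0.585, -0.956, 0.02], [0, 0, 0], 0]
    - [[-0.585, -0.956, 0.02], [0, 0, 0], 0]
    - [[-0.585, -0.956, 0.02], [0, 0, 0], 0]
    - [[-0.585, -0.956, 0.02], [0, 0, 0], 0]
    - [[-0.585, -0.956, 0.02], [0, 0, 0], 0]
    - [[-0.585, -0.956, 0.02], [0, 0, 0], 0]
    - [[-0.05, -0.86, 0], [0, 0, 0], 0]
    - [[-0.05, -0.86, 0], [0, 0, 0], 0]
    - [[-0.05, -0.86, 0], [0, 0, 0], 0]
    - [[-0.05, -0.86, 0], [0, 0, 0], 0]
    - [[-0.05, -0.86, 0], [0, 0, 0], 0]
    - [[-0.05, -0.86, 0], [0, 0, 0], 0]
    - [[-0.05, -0.86, 0], [0, 0, 0], 0]

```text
time_s: 35.85
tool_pos: [0.4426, 0.0016, 0.193]
tool_rot: [[0.999, -0.054, -0.001], [-0.054, -0.999, 0.0], [-0.001, -0.0, -1.0]]
force: [-0.4, 0.5, -1.7]
finger_gap: 0.0199
grip_force: 25.0
```

Request:
apply_moves:
  moves:
    - [[0.668, -0.975, 0.15], [0, 0, 0], 0]
    - [[0.668, -0.975, 0.15], [0, 0, 0], 0]
    - [[0.668, -0.975, 0.15], [0, 0, 0], 0]
    - [[0.668, -0.975, 0.15], [0, 0, 0], 0]
    - [[0.668, -0.975, 0.15], [0, 0, 0], 0]
    - [[0.668, -0.975, 0.15], [0, 0, 0], 0]
    - [[0.668, -0.975, 0.15], [0, 0, 0], 0]
    - [[0.668, -0.975, 0.15], [0, 0, 0], 0]
    - [[0.668, -0.975, 0.15], [0, 0, 0], 0]
    - [[0.668, -0.975, 0.15], [0, 0, 0], 0]
    - [[0, 0, 0], [0, 0, 0], 0]
    - [[0, 0, 0], [0, 0, 0], 0]

```text
time_s: 37.05
tool_pos: [0.5865, 0.1883, 0.1627]
tool_rot: [[0.999, -0.053, -0.002], [-0.053, -0.999, -0.001], [-0.002, 0.001, -1.0]]
force: [-0.3, -0.8, -2.4]
finger_gap: 0.0201
grip_force: 25.0
```

Run:
```python
from look import *
plan([(.589,.1875,.0725,-3.1)])
look('top5.png',dict(blk=(457,257)))
```

```text
t 37.0 at [0.5865 0.1883 0.1627] -3.1 gap 0.0201 F [-0.3 -0.8 -2.4]
(0.589, 0.1875, 0.0725, -3.1) turn 0.001 (1, np.float64(0.001)) | shift tot [0.13 0.03 4.51] -> 5 x [0.025 0.007 0.902]
blk (array([ 0.493, -0.438]), array([0.092, 0.048]), -30.4, 467, array([ 0.492, -0.437]), array([0.047, 0.021]), -32.6, 0.075)
```

Request:
apply_moves:
  moves:
    - [[0.1, 0, 0.9], [0, 0, 0], 0]
    - [[0, 0, 0.9], [0, 0, 0], 0]
    - [[0, 0, 0.9], [0, 0, 0], 0]
    - [[0, 0, 0.9], [0, 0, 0], 0]
    - [[0, 0, 0.55], [0, 0, 0], 0]
    - [[0, 0, 0.35], [0, 0, 0], 0]
    - [[0, 0, 0], [0, 0, 0], 0]
    - [[0, 0, 0], [0, 0, 0], 0.33]
    - [[0, 0, 0], [0, 0, 0], 0.33]
    - [[0, 0, 0], [0, 0, 0], 0.33]
    - [[0, 0, -1], [0, 0, 0], 0.33]
    - [[0, 0, -1], [0, 0, 0], 0.33]
    - [[0, 0, -1], [0, 0, 0], 0.33]
    - [[0, 0, -1], [0, 0, 0], 0.5]
    - [[0, 0, -1], [0, 0, 0], 0.5]
    - [[0, 0, 0], [0, 0, 0], 0.5]

```text
time_s: 38.7
tool_pos: [0.5906, 0.1886, 0.1767]
tool_rot: [[0.999, -0.054, 0.005], [-0.054, -0.999, 0.001], [0.005, -0.001, -1.0]]
force: [0.4, 0.5, -0.1]
finger_gap: 0.0453
grip_force: 0.0
```

Run:
```python
from look import *
plan([(.44,0.03,.17,-31),(.4925,-.4375,.14,-31)])
look('top6.png',dict(blk=(457,257)))
```

```text
t 38.7 at [0.5906 0.1886 0.1767] -3.1 gap 0.0453 F [ 0.4  0.5 -0.1]
(0.44, 0.03, 0.17, -31) turn 0.974 (4, np.float64(0.243)) | shift tot [-2.37 10.68  0.33] -> 11 x [-0.215  0.971  0.03 ]
(0.4925, -0.4375, 0.14, -31) turn -0.000  | shift tot [14.29 18.68  1.5 ] -> 20 x [0.714 0.934 0.075]
blk (array([ 0.493, -0.437]), array([0.092, 0.048]), -31.0, 456, array([ 0.492, -0.438]), array([0.047, 0.021]), -31.5, 0.075)
```

View pics/top6.png

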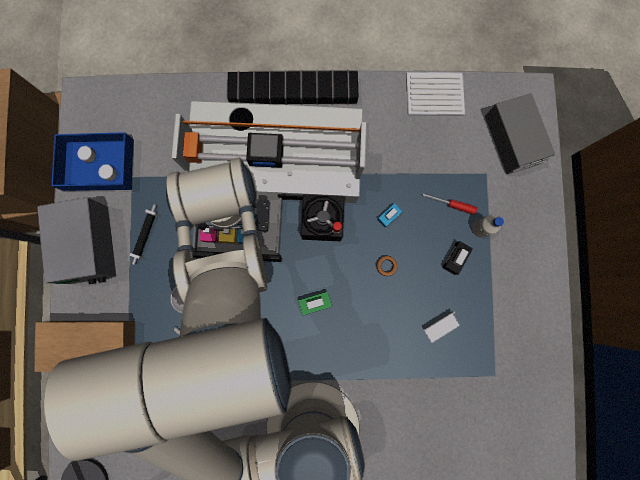

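Magenta and yellow sit side by side in the tray (208,235), (227,236), cyan is hidden by the arm, and black remains at (457,257).

Request:
apply_moves:
  moves:
    - [[0, 0, 0], [0, 0, 0.243], 0.5]
    - [[0, 0, 0], [0, 0, 0.243], 0.5]
    - [[0, 0, 0], [0, 0, 0.243], 0.5]
    - [[0, 0, 0], [0, 0, 0.243], 0.5]
    - [[-0.215, 0.971, 0.03], [0, 0, 0], 0.5]
    - [[-0.215, 0.971, 0.03], [0, 0, 0], 0.5]
    - [[-0.215, 0.971, 0.03], [0, 0, 0], 0.5]
    - [[-0.215, 0.971, 0.03], [0, 0, 0], 0.5]
    - [[-0.215, 0.971, 0.03], [0, 0, 0], 0.5]
    - [[-0.215, 0.971, 0.03], [0, 0, 0], 0.5]
    - [[-0.215, 0.971, 0.03], [0, 0, 0], 0.5]
    - [[-0.215, 0.971, 0.03], [0, 0, 0], 0.5]
    - [[-0.215, 0.971, 0.03], [0, 0, 0], 0.5]
    - [[-0.215, 0.971, 0.03], [0, 0, 0], 0.5]
    - [[-0.215, 0.971, 0.03], [0, 0, 0], 0.5]

```text
time_s: 40.25
tool_pos: [0.4377, 0.0289, 0.1665]
tool_rot: [[0.858, -0.514, -0.001], [-0.514, -0.858, 0.0], [-0.001, 0.001, -1.0]]
force: [-0.1, 0.0, 0.2]
finger_gap: 0.0455
grip_force: 0.0
```

Request:
apply_moves:
  moves:
    - [[0.714, 0.934, 0.06], [0, 0, 0], 0.5]
    - [[0.714, 0.934, 0.06], [0, 0, 0], 0.5]
    - [[0.714, 0.934, 0.06], [0, 0, 0], 0.5]
    - [[0.714, 0.934, 0.06], [0, 0, 0], 0.5]
    - [[0.714, 0.934, 0.06], [0, 0, 0], 0.5]
    - [[0.714, 0.934, 0.06], [0, 0, 0], 0.5]
    - [[0.714, 0.934, 0.06], [0, 0, 0], 0.5]
    - [[0.714, 0.934, 0.06], [0, 0, 0], 0.5]
    - [[0.714, 0.934, 0.06], [0, 0, 0], 0.5]
    - [[0.714, 0.934, 0.06], [0, 0, 0], 0.5]
    - [[0.714, 0.934, 0.06], [0, 0, 0], 0.5]
    - [[0.714, 0.934, 0.06], [0, 0, 0], 0.5]
    - [[0.714, 0.934, 0.06], [0, 0, 0], 0.5]
    - [[0.714, 0.934, 0.06], [0, 0, 0], 0.5]
    - [[0.714, 0.934, 0.06], [0, 0, 0], 0.5]
    - [[0.714, 0.934, 0.06], [0, 0, 0], 0.5]
    - [[0.714, 0.934, 0.06], [0, 0, 0], 0.5]
    - [[0.714, 0.934, 0.06], [0, 0, 0], 0.5]
    - [[0.714, 0.934, 0.06], [0, 0, 0], 0.5]
    - [[0.714, 0.934, 0.06], [0, 0, 0], 0.5]

```text
time_s: 42.25
tool_pos: [0.4912, -0.4385, 0.142]
tool_rot: [[0.858, -0.514, -0.001], [-0.514, -0.858, 0.001], [-0.001, -0.0, -1.0]]
force: [-0.1, 0.0, 0.7]
finger_gap: 0.0453
grip_force: 0.0
```

Run:
```python
from look import *
p,d,C=shot('wrist','w4.png'); P=cloud(d,C)
q=P[(P[...,2]>.055)&(P[...,2]<.08)&(np.abs(P[...,0]-.493)<.06)&(np.abs(P[...,1]+.438)<.06)]
print(len(q),cv2.minAreaRect(q[:,:2].astype(np.float32)) if len(q)>5 else '')
plan([(.4925,-.4375,.055,-31)])
```

```text
2130 ((0.49603351950645447, -0.4385232925415039), (0.019992612302303314, 0.046077486127614975), 58.6882438659668)
t 42.3 at [ 0.4915 -0.4419  0.1419] -31.0 gap 0.0457 F [-2.  -2.6 -0.2]
(0.4925, -0.4375, 0.055, -31) turn -0.001 (1, np.float64(-0.001)) | shift tot [-0.07 -0.22  4.34] -> 5 x [-0.014 -0.043  0.869]
```

Request:
apply_moves:
  moves:
    - [[0, -0.15, 0.87], [0, 0, 0], 0.5]
    - [[0, 0, 0.87], [0, 0, 0], 0.5]
    - [[0, 0, 0.87], [0, 0, 0], 0.5]
    - [[0, 0, 0.87], [0, 0, 0], 0.5]
    - [[0, 0, 0.87], [0, 0, 0], 0.5]
    - [[0, 0, 0], [0, 0, 0], 0.5]
    - [[0, 0, 0], [0, 0, 0], 0]
    - [[0, 0, 0], [0, 0, 0], 0]
    - [[0, 0, 0], [0, 0, 0], 0]
    - [[0, 0, 0], [0, 0, 0], 0]
    - [[0, 0, -0.5], [0, 0, 0], 0]
    - [[0, 0, -1], [0, 0, 0], 0]
    - [[0, 0, -1], [0, 0, 0], 0]
    - [[0, 0, -1], [0, 0, 0], 0]
    - [[0, 0, -1], [0, 0, 0], 0]
    - [[0, 0, -1], [0, 0, 0], 0]
    - [[0, 0, -1], [0, 0, 0], 0]
    - [[0, 0, -0.6], [0, 0, 0], 0]
    - [[0, 0, 0], [0, 0, 0], 0]
  newtons: 25

```text
time_s: 44.2
tool_pos: [0.4937, -0.4359, 0.2002]
tool_rot: [[0.858, -0.514, 0.002], [-0.514, -0.858, -0.002], [0.003, 0.001, -1.0]]
force: [-0.7, 1.0, -2.1]
finger_gap: 0.02
grip_force: 25.0
```

Run:
```python
from plan import *
plan([(.445,-.12,.195,-3.1),(.445,0.02,.195,-3.1),(.586,.1325,.165,-3.1)])
```

```text
t 44.2 at [ 0.4937 -0.4359  0.2002] -30.9 gap 0.02 F [-0.7  1.  -2.1]
(0.445, -0.12, 0.195, -3.1) turn -0.972 (4, np.float64(-0.243)) | shift tot [ -3.28 -15.64   0.26] -> 16 x [-0.205 -0.978  0.016]
(0.445, 0.02, 0.195, -3.1) turn -0.000  | shift tot [-0.38 -6.99  0.  ] -> 8 x [-0.047 -0.874  0.   ]
(0.586, 0.1325, 0.165, -3.1) turn -0.000  | shift tot [ 6.74 -6.    1.5 ] -> 7 x [ 0.962 -0.857  0.214]
```

Request:
apply_moves:
  moves:
    - [[0, 0, 0], [0, 0, -0.243], 0]
    - [[0, 0, 0], [0, 0, -0.243], 0]
    - [[0, 0, 0], [0, 0, -0.243], 0]
    - [[0, 0, 0], [0, 0, -0.243], 0]
    - [[-0.205, -0.978, 0.015], [0, 0, 0], 0]
    - [[-0.205, -0.978, 0.015], [0, 0, 0], 0]
    - [[-0.205, -0.978, 0.015], [0, 0, 0], 0]
    - [[-0.205, -0.978, 0.015], [0, 0, 0], 0]
    - [[-0.205, -0.978, 0.015], [0, 0, 0], 0]
    - [[-0.205, -0.978, 0.015], [0, 0, 0], 0]
    - [[-0.205, -0.978, 0.015], [0, 0, 0], 0]
    - [[-0.205, -0.978, 0.015], [0, 0, 0], 0]
    - [[-0.205, -0.978, 0.015], [0, 0, 0], 0]
    - [[-0.205, -0.978, 0.015], [0, 0, 0], 0]
    - [[-0.205, -0.978, 0.015], [0, 0, 0], 0]
    - [[-0.205, -0.978, 0.015], [0, 0, 0], 0]
    - [[-0.205, -0.978, 0.015], [0, 0, 0], 0]
    - [[-0.205, -0.978, 0.015], [0, 0, 0], 0]
    - [[-0.205, -0.978, 0.015], [0, 0, 0], 0]
    - [[-0.205, -0.978, 0.015], [0, 0, 0], 0]

```text
time_s: 46.2
tool_pos: [0.4441, -0.1178, 0.1933]
tool_rot: [[0.999, -0.054, 0.0], [-0.054, -0.999, 0.0], [0.0, -0.0, -1.0]]
force: [0.2, -1.3, -2.3]
finger_gap: 0.0199
grip_force: 25.0
```

Request:
apply_moves:
  moves:
    - [[-0.05, -0.915, 0], [0, 0, 0], 0]
    - [[-0.05, -0.915, 0], [0, 0, 0], 0]
    - [[-0.05, -0.915, 0], [0, 0, 0], 0]
    - [[-0.05, -0.915, 0], [0, 0, 0], 0]
    - [[-0.05, -0.915, 0], [0, 0, 0], 0]
    - [[-0.05, -0.915, 0], [0, 0, 0], 0]
    - [[-0.05, -0.915, 0], [0, 0, 0], 0]
    - [[-0.05, -0.915, 0], [0, 0, 0], 0]
    - [[-0.05, -0.915, 0], [0, 0, 0], 0]
    - [[-0.05, -0.915, 0], [0, 0, 0], 0]
    - [[-0.05, -0.915, 0], [0, 0, 0], 0]
    - [[-0.05, -0.915, 0], [0, 0, 0], 0]
    - [[0, 0, 0], [0, 0, 0], 0]

```text
time_s: 47.5
tool_pos: [0.4439, 0.1026, 0.1933]
tool_rot: [[0.999, -0.052, 0.0], [-0.052, -0.999, 0.0], [0.0, -0.0, -1.0]]
force: [-0.3, -0.1, -1.7]
finger_gap: 0.0193
grip_force: 25.0
```

Run:
```python
from look import *
plan([(.586,.1325,.165,-3.1)])
p,d,C=shot('wrist','w5.png'); P=cloud(d,C)
p,d,C=shot('top','top7.png');P=cloud(d,C)
p2=p[170:290,180:360]; cv2.imwrite('pics/c7.png',cv2.resize(p2,None,fx=4,fy=4,interpolation=cv2.INTER_CUBIC))
```

```text
t 47.5 at [0.4439 0.1026 0.1933] -3.0 gap 0.0193 F [-0.3 -0.1 -1.7]
(0.586, 0.1325, 0.165, -3.1) turn 0.003 (1, np.float64(0.003)) | shift tot [ 7.01 -1.87  1.41] -> 8 x [ 0.877 -0.234  0.177]
```

View pics/w5.png

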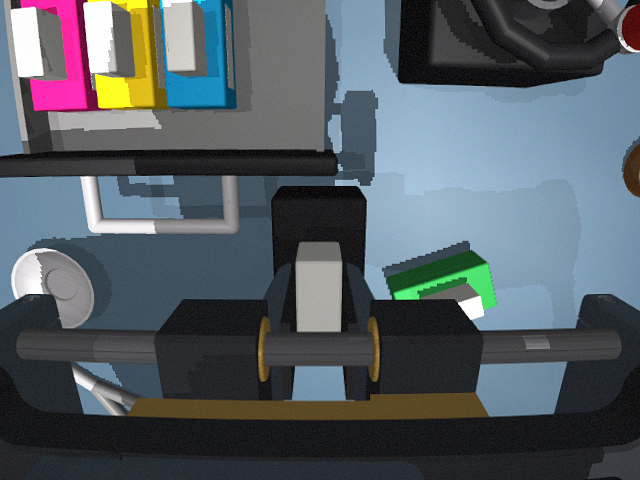

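Three cartridges stand in the tray (cols 35–235); the free slot is cols 240–320, black held above centre.

Request:
apply_moves:
  moves:
    - [[0.877, -0.234, 0.15], [0, 0, 0], 0]
    - [[0.877, -0.234, 0.15], [0, 0, 0], 0]
    - [[0.877, -0.234, 0.15], [0, 0, 0], 0]
    - [[0.877, -0.234, 0.15], [0, 0, 0], 0]
    - [[0.877, -0.234, 0.15], [0, 0, 0], 0]
    - [[0.877, -0.234, 0.15], [0, 0, 0], 0]
    - [[0.877, -0.234, 0.15], [0, 0, 0], 0]
    - [[0.877, -0.234, 0.15], [0, 0, 0], 0]
    - [[0, 0, 0], [0, 0, 0], 0]
    - [[0, 0, 0], [0, 0, 0], 0]

```text
time_s: 48.6
tool_pos: [0.5862, 0.1298, 0.169]
tool_rot: [[0.999, -0.055, -0.001], [-0.055, -0.999, -0.0], [-0.001, 0.0, -1.0]]
force: [-0.4, -0.4, -1.9]
finger_gap: 0.0199
grip_force: 25.0
```

Run:
```python
from look import *
plan([(.587,.1325,.0725,-3.1)])
```

```text
t 48.6 at [0.5862 0.1298 0.169 ] -3.1 gap 0.0199 F [-0.4 -0.4 -1.9]
(0.587, 0.1325, 0.0725, -3.1) turn -0.001 (1, np.float64(-0.001)) | shift tot [ 0.03 -0.13  4.82] -> 5 x [ 0.007 -0.027  0.965]
```

Request:
apply_moves:
  moves:
    - [[0, -0.13, 0.9], [0, 0, 0], 0]
    - [[0, 0, 0.9], [0, 0, 0], 0]
    - [[0, 0, 0.9], [0, 0, 0], 0]
    - [[0, 0, 0.9], [0, 0, 0], 0]
    - [[0, 0, 0.7], [0, 0, 0], 0]
    - [[0, 0, 0.48], [0, 0, 0], 0]
    - [[0, 0, 0], [0, 0, 0], 0]
    - [[0, 0, 0], [0, 0, 0], 0.33]
    - [[0, 0, 0], [0, 0, 0], 0.33]
    - [[0, 0, 0], [0, 0, 0], 0.33]
    - [[0, 0, -1], [0, 0, 0], 0.33]
    - [[0, 0, -1], [0, 0, 0], 0.33]
    - [[0, 0, -1], [0, 0, 0], 0.33]
    - [[0, 0, -1], [0, 0, 0], 0.33]
    - [[0, 0, -1], [0, 0, 0], 0.33]
    - [[0, 0, 0], [0, 0, 0], 0.33]

```text
time_s: 50.2
tool_pos: [0.5882, 0.1333, 0.1767]
tool_rot: [[0.999, -0.054, 0.005], [-0.054, -0.999, 0.001], [0.005, -0.001, -1.0]]
force: [0.9, 0.2, -0.2]
finger_gap: 0.0301
grip_force: 0.0
```

Run:
```python
from look import *
plan([(.41,.2235,.17,-3.1),(.41,.2235,.062,-3.1)])
```

```text
t 50.2 at [0.5882 0.1333 0.1767] -3.1 gap 0.0301 F [ 0.9  0.2 -0.2]
(0.41, 0.2235, 0.17, -3.1) turn 0.000 (1, np.float64(0.0)) | shift tot [-9.14 -4.02  0.33] -> 10 x [-0.914 -0.402  0.033]
(0.41, 0.2235, 0.062, -3.1) turn -0.000  | shift tot [0.  0.  5.4] -> 6 x [0.  0.  0.9]
```

Request:
apply_moves:
  moves:
    - [[-0.914, -0.402, 0.03], [0, 0, 0], 0]
    - [[-0.914, -0.402, 0.03], [0, 0, 0], 0]
    - [[-0.914, -0.402, 0.03], [0, 0, 0], 0]
    - [[-0.914, -0.402, 0.03], [0, 0, 0], 0]
    - [[-0.914, -0.402, 0.03], [0, 0, 0], 0]
    - [[-0.914, -0.402, 0.03], [0, 0, 0], 0]
    - [[-0.914, -0.402, 0.03], [0, 0, 0], 0]
    - [[-0.914, -0.402, 0.03], [0, 0, 0], 0]
    - [[-0.914, -0.402, 0.03], [0, 0, 0], 0]
    - [[-0.914, -0.402, 0.03], [0, 0, 0], 0]
    - [[0, 0, 0], [0, 0, 0], 0]
    - [[0, 0, 0], [0, 0, 0], 0]

```text
time_s: 51.4
tool_pos: [0.4084, 0.2236, 0.1678]
tool_rot: [[0.999, -0.053, 0.0], [-0.053, -0.999, 0.0], [0.0, -0.0, -1.0]]
force: [-0.6, 0.0, 0.6]
finger_gap: 0.0002
grip_force: 0.0
```

Run:
```python
from look import *
plan([(.41,.2235,.062,-3.1)])
p,d,C=shot('wrist','w6.png'); P=cloud(d,C)
m=((P[...,2]>.072)&(P[...,2]<.092)&(P[...,0]>.53)&(P[...,0]<.66)&(P[...,1]>.09)&(P[...,1]<.35)).astype(np.uint8)
n,l,s,c=cv2.connectedComponentsWithStats(m)
for i in range(1,n):
    if s[i,4]>100: q=P[l==i]; print(cv2.minAreaRect(q[:,:2].astype(np.float32)),np.median(q[:,2]))
```

```text
t 51.4 at [0.4084 0.2236 0.1678] -3.0 gap 0.0002 F [-0.6  0.   0.6]
(0.41, 0.2235, 0.062, -3.1) turn 0.002 (1, np.float64(0.002)) | shift tot [ 0.08 -0.    5.29] -> 6 x [ 0.013 -0.     0.882]
```

View pics/w6.png

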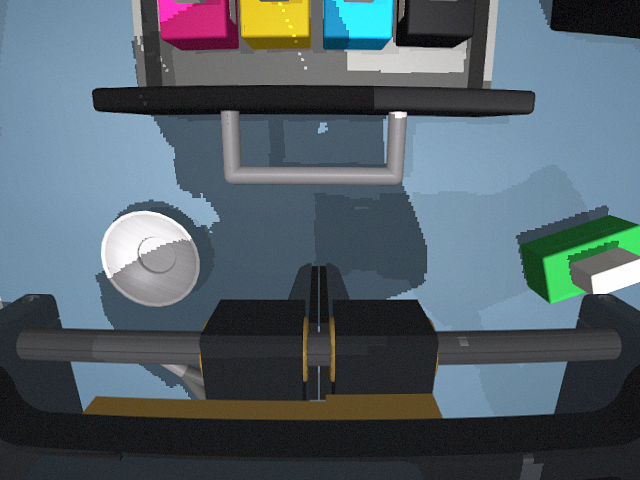

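All four cartridges stand in the tray, fronts at row ≈40, cols 160–475; the handle at (315,175) is ahead of the shut fingers. Pushing home.

Request:
apply_moves:
  moves:
    - [[0, 0, 0.88], [0, 0, 0], 0]
    - [[0, 0, 0.88], [0, 0, 0], 0]
    - [[0, 0, 0.88], [0, 0, 0], 0]
    - [[0, 0, 0.88], [0, 0, 0], 0]
    - [[0, 0, 0.88], [0, 0, 0], 0]
    - [[0, 0, 0.88], [0, 0, 0], 0]
    - [[0, 0, 0], [0, 0, 0], 0]
    - [[0.5, 0, 0], [0, 0, 0], 0]
    - [[0.5, 0, 0], [0, 0, 0], 0]
    - [[0.3, 0, 0], [0, 0, 0], 0]
    - [[0.4, 0, 0], [0, 0, 0], 0]
    - [[0.5, 0, 0], [0, 0, 0], 0]
    - [[0.6, 0, 0], [0, 0, 0], 0]
    - [[0.6, 0, 0], [0, 0, 0], 0]
    - [[0.6, 0, 0], [0, 0, 0], 0]
    - [[0.6, 0, 0], [0, 0, 0], 0]
    - [[0.6, 0, 0], [0, 0, 0], 0]
    - [[0.6, 0, 0], [0, 0, 0], 0]

```text
time_s: 53.25
tool_pos: [0.5254, 0.2168, 0.0621]
tool_rot: [[0.999, -0.054, -0.0], [-0.054, -0.999, -0.0], [-0.0, 0.0, -1.0]]
force: [-3.5, -1.2, 1.0]
finger_gap: 0.0004
grip_force: 1.3
```

Run:
```python
from look import *
plan([(.612,.213,.062,-3.1)])
```

```text
t 53.2 at [0.5254 0.2168 0.0621] -3.1 gap 0.0004 F [-3.5 -1.2  1. ]
(0.612, 0.213, 0.062, -3.1) turn -0.000 (1, np.float64(-0.0)) | shift tot [ 4.34 -0.05  0.  ] -> 5 x [ 0.867 -0.009  0.001]
```

Request:
apply_moves:
  moves:
    - [[0.55, 0, 0], [0, 0, 0], 0]
    - [[0.55, 0, 0], [0, 0, 0], 0]
    - [[0.55, 0, 0], [0, 0, 0], 0]
    - [[0.5, 0, 0], [0, 0, 0], 0]
    - [[0.45, 0, 0], [0, 0, 0], 0]
    - [[0.4, 0, 0], [0, 0, 0], 0]
    - [[0.35, 0, 0], [0, 0, 0], 0]
    - [[0.25, 0, 0], [0, 0, 0], 0]
    - [[0.2, 0, 0], [0, 0, 0], 0]
    - [[0.2, 0, 0], [0, 0, 0], 0]
    - [[0, 0, 0], [0, 0, 0], 0]
    - [[0, 0, 0], [0, 0, 0], 0]

```text
time_s: 54.45
tool_pos: [0.6046, 0.2128, 0.0623]
tool_rot: [[0.999, -0.054, 0.001], [-0.054, -0.999, 0.0], [0.001, -0.0, -1.0]]
force: [-0.1, 0.5, 0.1]
finger_gap: 0.0003
grip_force: 0.0
```

Request:
apply_moves:
  moves:
    - [[0.2, 0, 0], [0, 0, 0], 0]
    - [[0.2, 0, 0], [0, 0, 0], 0]
    - [[0.1, 0, 0], [0, 0, 0], 0]

```text
time_s: 54.75
tool_pos: [0.6099, 0.2123, 0.0619]
tool_rot: [[0.998, -0.054, -0.009], [-0.054, -0.999, -0.0], [-0.009, 0.001, -1.0]]
force: [-36.7, 5.3, 27.0]
finger_gap: 0.0007
grip_force: 18.6
```

Request:
apply_moves:
  moves:
    - [[0.1, 0, 0], [0, 0, 0], 0]
    - [[0.1, 0, 0], [0, 0, 0], 0]

```text
time_s: 54.95
tool_pos: [0.6102, 0.2123, 0.0618]
tool_rot: [[0.998, -0.054, -0.015], [-0.054, -0.999, -0.001], [-0.015, 0.002, -1.0]]
force: [-59.1, 7.4, 44.3]
finger_gap: 0.0003
grip_force: 29.8
```

Request:
apply_moves:
  moves:
    - [[-0.3, 0, 0], [0, 0, 0], 0]
    - [[-0.3, 0, 0], [0, 0, 0], 0]
    - [[-0.5, 0, 0], [0, 0, 0], 0]
    - [[-0.8, 0, 0], [0, 0, 0], 0]
    - [[-1, 0, 0], [0, 0, 0], 0]
    - [[-1, 0, 0], [0, 0, 0], 0]
    - [[-0.5, 0, -1], [0, 0, 0], 0.5]
    - [[-0.5, 0, -1], [0, 0, 0], 0.5]
    - [[0, 0, -1], [0, 0, 0], 0.5]
    - [[0, 0, -1], [0, 0, 0], 0.5]
    - [[0, 0, -1], [0, 0, 0], 0.5]
    - [[0, 0, -1], [0, 0, 0], 0.5]
    - [[0, 0, -1], [0, 0, 0], 0.5]
    - [[0, 0, -1], [0, 0, 0], 0.5]
    - [[0, 0, -1], [0, 0, 0], 0.5]
    - [[0, 0, -1], [0, 0, 0], 0.5]
    - [[0, 0, 0], [0, 0, 0], 0.5]

```text
time_s: 56.65
tool_pos: [0.5215, 0.2175, 0.2647]
tool_rot: [[0.999, -0.054, 0.005], [-0.054, -0.999, 0.001], [0.004, -0.002, -1.0]]
force: [0.2, 0.1, 0.8]
finger_gap: 0.0454
grip_force: 0.0
```

Run:
```python
from look import *
p,d,C=shot('top','top8.png'); P=cloud(d,C)
m=(np.abs(P[...,2]-0.094)<0.004)&(P[...,0]>.6)&(P[...,0]<.72)&(P[...,1]>.09)&(P[...,1]<.33)
hsv=cv2.cvtColor(p,cv2.COLOR_BGR2HSV); m&=hsv[...,2]<80; q=P[m]
if len(q)>5: f=np.polyfit(q[:,1],q[:,0],1); print('panel',len(q),np.polyval(f,.215))
r=((hsv[...,0]<6)|(hsv[...,0]>174))&(hsv[...,1]>150)&(P[...,2]>0.14)&(P[...,0]<.66)&(P[...,1]<.05)&(P[...,1]>-.12)
q=P[r&(P[...,2]>.195)];print('crank top',len(q),q.mean(0),q.min(0),q.max(0))
o=(hsv[...,0]>5)&(hsv[...,0]<18)&(hsv[...,1]>180)&(P[...,2]>.12)&(P[...,1]>.25)&(P[...,1]<.4)&(P[...,0]>.7)
q=P[o];print('stop',len(q),np.percentile(q,[2,98],axis=0))
b=(P[...,2]>0.185)&(P[...,0]>.7)&(P[...,0]<.9)&(P[...,1]<.25)&(P[...,1]>-.1)
q=P[b];print('carr',len(q),np.percentile(q,[2,98],axis=0))
w=P[(np.abs(P[...,2]-.147)<.006)&(np.hypot(P[...,0]-.602,P[...,1]+.034)<.065)]
print('wheel box',w.min(0),w.max(0))
g=P[(np.abs(P[...,2]-.147)<.006)&(np.hypot(P[...,0]-.602,P[...,1]+.034)<.02)];print('hubc',len(g),g.mean(0))
plan([(.566,-.069,.25,-3.1)])
cv2.imwrite('pics/c8.png',cv2.resize(p[90:250,170:370],None,fx=4,fy=3.7,interpolation=cv2.INTER_CUBIC))
```

```text
panel 232 0.6811372669925528
crank top 62 [ 0.56700432 -0.06967359  0.20271343] [ 0.55566634 -0.07891982  0.19623001] [ 0.57693276 -0.06056865  0.20944495]
stop 422 [[0.76358438 0.26398391 0.13406128]
 [0.85260799 0.33908689 0.20368951]]
carr 1053 [[ 0.7581101  -0.08436323  0.18573457]
 [ 0.84918883  0.23084155  0.20502958]]
wheel box [ 0.54709477 -0.08867025  0.14108542] [0.65807069 0.02083848 0.15297229]
hubc 121 [ 0.60222694 -0.03396159  0.14624687]
t 56.7 at [0.5209 0.2173 0.2632] -3.1 gap 0.0456 F [-0.4  0.8  0.1]
(0.566, -0.069, 0.25, -3.1) turn -0.000 (1, np.float64(-0.0)) | shift tot [ 3.02 14.17  0.66] -> 15 x [0.202 0.945 0.044]
```

View pics/c8.png

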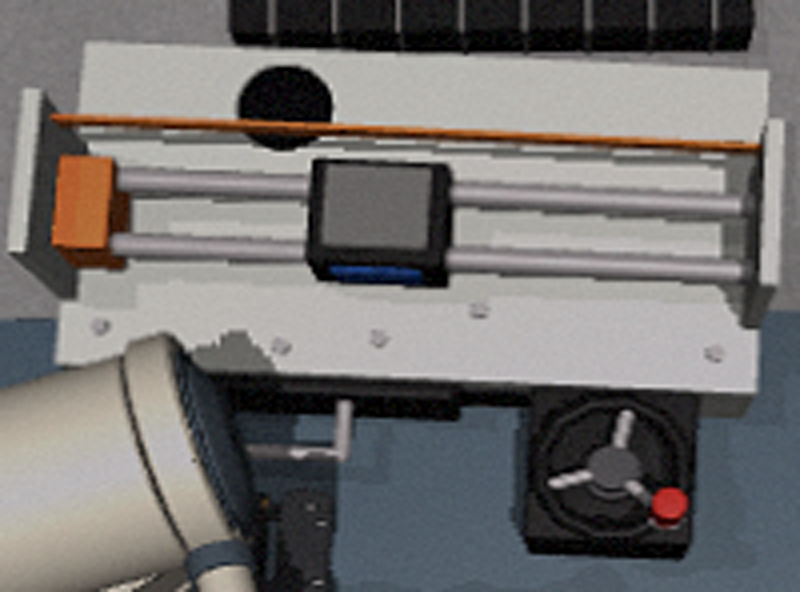

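Drawer is home; the carriage's +y face is at crop col ≈315, the orange stop's face at ≈115, crank at (668,505).

Request:
apply_moves:
  moves:
    - [[0.205, 0.945, 0.04], [0, 0, 0], 0.5]
    - [[0.205, 0.945, 0.04], [0, 0, 0], 0.5]
    - [[0.205, 0.945, 0.04], [0, 0, 0], 0.5]
    - [[0.205, 0.945, 0.04], [0, 0, 0], 0.5]
    - [[0.205, 0.945, 0.04], [0, 0, 0], 0.5]
    - [[0.205, 0.945, 0.04], [0, 0, 0], 0.5]
    - [[0.205, 0.945, 0.04], [0, 0, 0], 0.5]
    - [[0.205, 0.945, 0.04], [0, 0, 0], 0.5]
    - [[0.205, 0.945, 0.04], [0, 0, 0], 0.5]
    - [[0.205, 0.945, 0.04], [0, 0, 0], 0.5]
    - [[0.205, 0.945, 0.04], [0, 0, 0], 0.5]
    - [[0.205, 0.945, 0.04], [0, 0, 0], 0.5]
    - [[0.205, 0.945, 0.04], [0, 0, 0], 0.5]
    - [[0.205, 0.945, 0.04], [0, 0, 0], 0.5]
    - [[0.205, 0.945, 0.04], [0, 0, 0], 0.5]
    - [[0, 0, 0], [0, 0, 0], 0.5]
    - [[0, 0, 0], [0, 0, 0], 0.5]

```text
time_s: 58.4
tool_pos: [0.566, -0.0692, 0.2493]
tool_rot: [[0.998, -0.055, -0.001], [-0.055, -0.998, 0.0], [-0.001, -0.0, -1.0]]
force: [-1.3, 0.8, 0.5]
finger_gap: 0.0459
grip_force: 0.0
```

Run:
```python
from look import *
plan([(.567,-.0695,.174,-3.1)])
h=np.array([.6023,-.0337]); th=np.radians(-3.1)
a=np.radians(225.4)-np.arange(21)*2*np.pi/20; c=h+.05*np.c_[np.cos(a),np.sin(a)]
d=np.diff(c,axis=0)/.02; u=np.c_[d@[np.cos(th),np.sin(th)],d@[np.sin(th),-np.cos(th)]]
print(np.round(u,2).tolist())
z=np.load('pics/top8.png.npz');p,d=z['p'],z['d'];P=cloud(d,load('top'))
# profile along the rods at carriage mid row
for v in(138,142,146): 
    r=[(u,round(P[v,u,1],3),round(P[v,u,2],3)) for u in list(range(192,206))+list(range(244,256))]; print(r)
```

```text
t 58.4 at [ 0.566  -0.0692  0.2493] -3.2 gap 0.0459 F [-1.3  0.8  0.5]
(0.567, -0.0695, 0.174, -3.1) turn -0.002 (1, np.float64(-0.002)) | shift tot [0.05 0.01 3.76] -> 4 x [0.012 0.003 0.941]
[[-0.5, -0.6], [-0.29, -0.73], [-0.05, -0.78], [0.2, -0.76], [0.42, -0.66], [0.6, -0.5], [0.73, -0.29], [0.78, -0.05], [0.76, 0.2], [0.66, 0.42], [0.5, 0.6], [0.29, 0.73], [0.05, 0.78], [-0.2, 0.76], [-0.42, 0.66], [-0.6, 0.5], [-0.73, 0.29], [-0.78, 0.05], [-0.76, -0.2], [-0.66, -0.42]]
[(192, np.float64(0.316), np.float64(0.179)), (193, np.float64(0.313), np.float64(0.18)), (194, np.float64(0.311), np.float64(0.178)), (195, np.float64(0.308), np.float64(0.179)), (196, np.float64(0.306), np.float64(0.177)), (197, np.float64(0.303), np.float64(0.179)), (198, np.float64(0.301), np.float64(0.173)), (199, np.float64(0.301), np.float64(0.164)), (200, np.float64(0.298), np.float64(0.167)), (201, np.float64(0.296), np.float64(0.161)), (202, np.float64(0.293), np.float64(0.162)), (203, np.float64(0.291), np.float64(0.161)), (204, np.float64(0.288), np.float64(0.161)), (205, np.float64(0.285), np.float
[... 2179 characters left out ...]
0.301), np.float64(0.128)), (203, np.float64(0.305), np.float64(0.101)), (204, np.float64(0.302), np.float64(0.101)), (205, np.float64(0.299), np.float64(0.099)), (244, np.float64(0.186), np.float64(0.101)), (245, np.float64(0.183), np.float64(0.102)), (246, np.float64(0.181), np.float64(0.095)), (247, np.float64(0.167), np.float64(0.176)), (248, np.float64(0.164), np.float64(0.179)), (249, np.float64(0.16), np.float64(0.185)), (250, np.float64(0.159), np.float64(0.179)), (251, np.float64(0.154), np.float64(0.194)), (252, np.float64(0.151), np.float64(0.192)), (253, np.float64(0.149), np.float64(0.193)), (254, np.float64(0.146), np.float64(0.196)), (255, np.float64(0.144), np.float64(0.19))]
```

Gap to the stop ≈ 0.135 m, so about 3.4 turns.

Request:
apply_moves:
  moves:
    - [[0.05, 0, 0.94], [0, 0, 0], 0.5]
    - [[0, 0, 0.94], [0, 0, 0], 0.5]
    - [[0, 0, 0.94], [0, 0, 0], 0.5]
    - [[0, 0, 0.94], [0, 0, 0], 0.5]
    - [[0, 0, 0], [0, 0, 0], 0.5]
    - [[0, 0, 0], [0, 0, 0], 0]
    - [[0, 0, 0], [0, 0, 0], 0]
    - [[0, 0, 0], [0, 0, 0], 0]
    - [[0, 0, 0], [0, 0, 0], 0]
  newtons: 15

```text
time_s: 59.3
tool_pos: [0.5679, -0.0695, 0.1758]
tool_rot: [[0.999, -0.054, 0.001], [-0.054, -0.999, -0.0], [0.001, 0.0, -1.0]]
force: [-1.3, -0.9, 7.6]
finger_gap: 0.0236
grip_force: 15.0
```

Request:
apply_moves:
  moves:
    - [[-0.25, -0.28, 0], [0, 0, 0], 0]
    - [[-0.25, -0.32, 0], [0, 0, 0], 0]
    - [[-0.29, -0.73, 0], [0, 0, 0], 0]
    - [[-0.05, -0.78, 0], [0, 0, 0], 0]
    - [[0.2, -0.76, 0], [0, 0, 0], 0]

```text
time_s: 59.8
tool_pos: [0.5591, -0.011, 0.1759]
tool_rot: [[0.999, -0.054, 0.004], [-0.054, -0.999, -0.001], [0.004, 0.001, -1.0]]
force: [15.0, -9.9, -1.9]
finger_gap: 0.0236
grip_force: 15.0
```

Request:
apply_moves:
  moves:
    - [[0.42, -0.66, 0], [0, 0, 0], 0]
    - [[0.6, -0.5, 0], [0, 0, 0], 0]
    - [[0.73, -0.29, 0], [0, 0, 0], 0]
    - [[0.78, -0.05, 0], [0, 0, 0], 0]
    - [[0.76, 0.2, 0], [0, 0, 0], 0]
    - [[0.66, 0.42, 0], [0, 0, 0], 0]
    - [[0.5, 0.6, 0], [0, 0, 0], 0]
    - [[0.29, 0.73, 0], [0, 0, 0], 0]
    - [[0.05, 0.78, 0], [0, 0, 0], 0]
    - [[-0.2, 0.76, 0], [0, 0, 0], 0]
    - [[-0.42, 0.66, 0], [0, 0, 0], 0]
    - [[-0.6, 0.5, 0], [0, 0, 0], 0]
    - [[-0.73, 0.29, 0], [0, 0, 0], 0]
    - [[-0.78, 0.05, 0], [0, 0, 0], 0]
    - [[-0.76, -0.2, 0], [0, 0, 0], 0]
    - [[-0.66, -0.42, 0], [0, 0, 0], 0]

```text
time_s: 61.4
tool_pos: [0.5674, -0.0698, 0.1758]
tool_rot: [[0.998, -0.055, 0.002], [-0.055, -0.998, -0.001], [0.002, 0.001, -1.0]]
force: [4.6, 2.8, 6.8]
finger_gap: 0.0238
grip_force: 15.0
```

```bash
cat > carr.py <<'E'
from look import *
def carr(f):
    p,d,C=shot('top',f); P=cloud(d,C)
    r=P[(np.abs(P[...,0]-.815)<.02)&(P[...,2]>.186)&(P[...,1]<.33)&(P[...,1]>.02)]; 
    print('carr top y',np.percentile(r[:,1],[2,98]) if len(r) else None,len(r))
    s=robot.sense(); print(np.round(s['tool_pos'],4),np.round(s['force'],1))
E
python3 -c "from carr import *;carr('top9.png')"
```

```text
carr top y [0.02816054 0.19447756] 245
[ 0.5657 -0.0677  0.1758] [-2.9  2.1 11.5]
```

One turn moved the carriage about 40 mm. Two more full turns.

Request:
apply_moves:
  moves:
    - [[-0.5, -0.6, 0], [0, 0, 0], 0]
    - [[-0.29, -0.73, 0], [0, 0, 0], 0]
    - [[-0.05, -0.78, 0], [0, 0, 0], 0]
    - [[0.2, -0.76, 0], [0, 0, 0], 0]
    - [[0.42, -0.66, 0], [0, 0, 0], 0]
    - [[0.6, -0.5, 0], [0, 0, 0], 0]
    - [[0.73, -0.29, 0], [0, 0, 0], 0]
    - [[0.78, -0.05, 0], [0, 0, 0], 0]
    - [[0.76, 0.2, 0], [0, 0, 0], 0]
    - [[0.66, 0.42, 0], [0, 0, 0], 0]
    - [[0.5, 0.6, 0], [0, 0, 0], 0]
    - [[0.29, 0.73, 0], [0, 0, 0], 0]
    - [[0.05, 0.78, 0], [0, 0, 0], 0]
    - [[-0.2, 0.76, 0], [0, 0, 0], 0]
    - [[-0.42, 0.66, 0], [0, 0, 0], 0]
    - [[-0.6, 0.5, 0], [0, 0, 0], 0]
    - [[-0.73, 0.29, 0], [0, 0, 0], 0]
    - [[-0.78, 0.05, 0], [0, 0, 0], 0]
    - [[-0.76, -0.2, 0], [0, 0, 0], 0]
    - [[-0.66, -0.42, 0], [0, 0, 0], 0]

```text
time_s: 63.45
tool_pos: [0.5674, -0.0697, 0.1757]
tool_rot: [[0.998, -0.055, 0.001], [-0.055, -0.998, -0.001], [0.001, 0.001, -1.0]]
force: [5.1, 2.6, 9.2]
finger_gap: 0.0237
grip_force: 15.0
```

Request:
apply_moves:
  moves:
    - [[-0.5, -0.6, 0], [0, 0, 0], 0]
    - [[-0.29, -0.73, 0], [0, 0, 0], 0]
    - [[-0.05, -0.78, 0], [0, 0, 0], 0]
    - [[0.2, -0.76, 0], [0, 0, 0], 0]
    - [[0.42, -0.66, 0], [0, 0, 0], 0]
    - [[0.6, -0.5, 0], [0, 0, 0], 0]
    - [[0.73, -0.29, 0], [0, 0, 0], 0]
    - [[0.78, -0.05, 0], [0, 0, 0], 0]
    - [[0.76, 0.2, 0], [0, 0, 0], 0]
    - [[0.66, 0.42, 0], [0, 0, 0], 0]
    - [[0.5, 0.6, 0], [0, 0, 0], 0]
    - [[0.29, 0.73, 0], [0, 0, 0], 0]
    - [[0.05, 0.78, 0], [0, 0, 0], 0]
    - [[-0.2, 0.76, 0], [0, 0, 0], 0]
    - [[-0.42, 0.66, 0], [0, 0, 0], 0]
    - [[-0.6, 0.5, 0], [0, 0, 0], 0]
    - [[-0.73, 0.29, 0], [0, 0, 0], 0]
    - [[-0.78, 0.05, 0], [0, 0, 0], 0]
    - [[-0.76, -0.2, 0], [0, 0, 0], 0]
    - [[-0.66, -0.42, 0], [0, 0, 0], 0]

```text
time_s: 65.45
tool_pos: [0.5674, -0.0697, 0.1757]
tool_rot: [[0.998, -0.055, 0.001], [-0.055, -0.998, -0.001], [0.001, 0.001, -1.0]]
force: [3.7, 3.4, 9.7]
finger_gap: 0.0237
grip_force: 15.0
```

```bash
python3 -c "
from carr import *
carr('top10.png')
z=np.load('pics/top10.png.npz');P=cloud(z['d'],load('top'))
for v in(138,142): print([(u,round(float(P[v,u,1]),3),round(float(P[v,u,2]),3)) for u in range(196,216)])"
```

```text
carr top y [0.03338817 0.27274986] 297
[ 0.5657 -0.0675  0.1757] [-3.7  1.8 14.8]
[(196, 0.305, 0.182), (197, 0.303, 0.179), (198, 0.302, 0.173), (199, 0.301, 0.165), (200, 0.299, 0.161), (201, 0.296, 0.164), (202, 0.293, 0.162), (203, 0.29, 0.163), (204, 0.285, 0.176), (205, 0.281, 0.181), (206, 0.277, 0.186), (207, 0.273, 0.19), (208, 0.27, 0.193), (209, 0.267, 0.193), (210, 0.263, 0.199), (211, 0.262, 0.191), (212, 0.259, 0.194), (213, 0.255, 0.197), (214, 0.253, 0.197), (215, 0.251, 0.193)]
[(196, 0.306, 0.176), (197, 0.303, 0.177), (198, 0.302, 0.171), (199, 0.301, 0.162), (200, 0.301, 0.151), (201, 0.301, 0.141), (202, 0.301, 0.13), (203, 0.307, 0.093), (204, 0.283, 0.18), (205, 0.28, 0.184), (206, 0.278, 0.18), (207, 0.273, 0.189), (208, 0.27, 0.191), (209, 0.267, 0.191), (210, 0.264, 0.193), (211, 0.261, 0.194), (212, 0.258, 0.194), (213, 0.255, 0.195), (214, 0.254, 0.192), (215, 0.25, 0.196)]
```

Request:
apply_moves:
  moves:
    - [[-0.5, -0.6, 0], [0, 0, 0], 0]
    - [[-0.29, -0.73, 0], [0, 0, 0], 0]
    - [[-0.05, -0.78, 0], [0, 0, 0], 0]
    - [[0.2, -0.76, 0], [0, 0, 0], 0]
    - [[0.42, -0.66, 0], [0, 0, 0], 0]
    - [[0.3, -0.25, 0], [0, 0, 0], 0]
    - [[0, 0, 0], [0, 0, 0], 0]

```text
time_s: 66.2
tool_pos: [0.5752, 0.0071, 0.1757]
tool_rot: [[0.999, -0.053, 0.003], [-0.053, -0.999, -0.0], [0.003, 0.0, -1.0]]
force: [2.3, -2.5, 11.5]
finger_gap: 0.0236
grip_force: 15.0
```

Request:
apply_moves:
  moves:
    - [[0.15, -0.125, 0], [0, 0, 0], 0]
    - [[0.15, -0.125, 0], [0, 0, 0], 0]
    - [[0.18, -0.07, 0], [0, 0, 0], 0]
    - [[0.18, -0.07, 0], [0, 0, 0], 0]

```text
time_s: 66.6
tool_pos: [0.5878, 0.0132, 0.1758]
tool_rot: [[0.999, -0.054, 0.002], [-0.054, -0.999, -0.001], [0.002, 0.001, -1.0]]
force: [1.4, -5.7, 11.0]
finger_gap: 0.0239
grip_force: 15.0
```

Request:
apply_moves:
  moves:
    - [[0.19, -0.055, 0], [0, 0, 0], 0]
    - [[0.2, -0.03, 0], [0, 0, 0], 0]
    - [[0.2, -0.01, 0], [0, 0, 0], 0]

```text
time_s: 66.9
tool_pos: [0.5993, 0.0152, 0.1757]
tool_rot: [[0.999, -0.054, 0.001], [-0.054, -0.999, 0.0], [0.001, -0.0, -1.0]]
force: [-1.2, 1.8, 12.0]
finger_gap: 0.0235
grip_force: 15.0
```

Request:
apply_moves:
  moves:
    - [[0.2, 0.01, 0], [0, 0, 0], 0]
    - [[0.2, 0.03, 0], [0, 0, 0], 0]

```text
time_s: 67.1
tool_pos: [0.6067, 0.0149, 0.1756]
tool_rot: [[0.999, -0.054, -0.0], [-0.054, -0.999, 0.002], [-0.0, -0.002, -1.0]]
force: [-12.6, 11.4, 14.5]
finger_gap: 0.0238
grip_force: 15.0
```

Request:
apply_moves:
  moves:
    - [[0.15, 0.04, 0], [0, 0, 0], 0]
    - [[0, 0, 0], [0, 0, 0], 0]

```text
time_s: 67.3
tool_pos: [0.6089, 0.0147, 0.1754]
tool_rot: [[0.999, -0.054, -0.002], [-0.054, -0.999, 0.003], [-0.002, -0.003, -1.0]]
force: [-7.5, 14.0, 12.8]
finger_gap: 0.024
grip_force: 15.0
```

Request:
apply_moves:
  moves:
    - [[0.15, 0.04, 0], [0, 0, 0], 0]
    - [[0, 0, 0], [0, 0, 0], 0]

```text
time_s: 67.5
tool_pos: [0.6122, 0.0144, 0.1754]
tool_rot: [[0.999, -0.054, -0.001], [-0.054, -0.999, 0.004], [-0.001, -0.004, -1.0]]
force: [-4.8, 19.4, 13.5]
finger_gap: 0.0236
grip_force: 15.0
```

```bash
python3 -c "
from carr import *
carr('top11.png')
z=np.load('pics/top11.png.npz');P=cloud(z['d'],load('top'));p=z['p']
for v in(138,142): print([(u,round(float(P[v,u,1]),3),round(float(P[v,u,2]),3)) for u in range(194,208)])
cv2.imwrite('pics/c11.png',cv2.resize(p[100:180,165:265],None,fx=6,fy=6,interpolation=cv2.INTER_CUBIC))"
```

```text
carr top y [0.03069748 0.28839454] 307
[0.6122 0.0144 0.1754] [-5.  18.9 11.4]
[(194, 0.311, 0.179), (195, 0.308, 0.181), (196, 0.305, 0.18), (197, 0.304, 0.176), (198, 0.301, 0.175), (199, 0.297, 0.18), (200, 0.294, 0.183), (201, 0.288, 0.194), (202, 0.285, 0.196), (203, 0.283, 0.192), (204, 0.28, 0.193), (205, 0.277, 0.196), (206, 0.275, 0.194), (207, 0.272, 0.192)]
[(194, 0.31, 0.18), (195, 0.309, 0.177), (196, 0.306, 0.176), (197, 0.303, 0.179), (198, 0.3, 0.179), (199, 0.297, 0.18), (200, 0.294, 0.179), (201, 0.289, 0.191), (202, 0.286, 0.191), (203, 0.283, 0.191), (204, 0.281, 0.19), (205, 0.277, 0.194), (206, 0.273, 0.199), (207, 0.273, 0.191)]
```

View pics/c11.png

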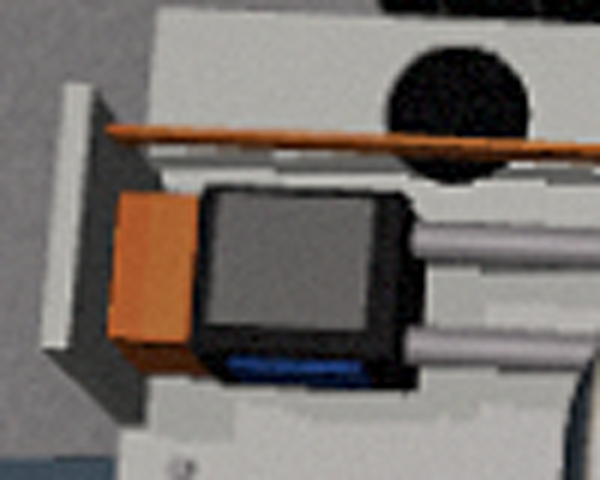

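Carriage face (crop col 203) is all but touching the orange block (col 198). A little further until it stalls.

Request:
apply_moves:
  moves:
    - [[0.2, 0.0, 0], [0, 0, 0], 0]
    - [[0.2, 0.03, 0], [0, 0, 0], 0]
    - [[0, 0, 0], [0, 0, 0], 0]

```text
time_s: 67.85
tool_pos: [0.6206, 0.0138, 0.1754]
tool_rot: [[0.999, -0.054, -0.0], [-0.054, -0.999, 0.005], [-0.0, -0.005, -1.0]]
force: [-0.8, 22.3, 12.1]
finger_gap: 0.0232
grip_force: 15.0
```

Request:
apply_moves:
  moves:
    - [[0.2, 0.05, 0], [0, 0, 0], 0]
    - [[0, 0, 0], [0, 0, 0], 0]

```text
time_s: 68.05
tool_pos: [0.6254, 0.0119, 0.1754]
tool_rot: [[0.999, -0.053, 0.001], [-0.053, -0.999, 0.003], [0.001, -0.003, -1.0]]
force: [0.8, -0.5, -0.2]
finger_gap: 0.0158
grip_force: 0.0
```

Request:
apply_moves:
  moves:
    - [[0.2, 0.06, 0], [0, 0, 0], 0]
    - [[0, 0, 0], [0, 0, 0], 0]

```text
time_s: 68.25
tool_pos: [0.6286, 0.0079, 0.1747]
tool_rot: [[0.999, -0.054, -0.001], [-0.054, -0.999, -0.0], [-0.001, 0.0, -1.0]]
force: [0.0, -0.3, 0.8]
finger_gap: 0.0008
grip_force: 0.0
```

Request:
apply_moves:
  moves:
    - [[0.2, 0, -0.5], [0, 0, 0], 0]
    - [[0, 0, -1], [0, 0, 0], 0]
    - [[0, 0, -1], [0, 0, 0], 0]
    - [[0, 0, -1], [0, 0, 0], 0]
    - [[0, 0, -1], [0, 0, 0], 0]
    - [[-1, 0, -0.5], [0, 0, 0], 0]
    - [[-1, 0, 0], [0, 0, 0], 0]
    - [[-1, 0, 0], [0, 0, 0], 0]
    - [[-1, 0, 0], [0, 0, 0], 0]
    - [[-1, 0, 0], [0, 0, 0], 0]
    - [[-1, 0, 0], [0, 0, 0], 0]
    - [[-1, 0, 0], [0, 0, 0], 0]
    - [[-1, 0, 0], [0, 0, 0], 0]
    - [[-1, 0, 0], [0, 0, 0], 0]
    - [[0, 0, 0], [0, 0, 0], 0]

```text
time_s: 69.75
tool_pos: [0.4507, 0.0172, 0.2757]
tool_rot: [[0.999, -0.054, -0.001], [-0.054, -0.999, -0.0], [-0.001, 0.0, -1.0]]
force: [0.2, 0.0, -0.2]
finger_gap: 0.0005
grip_force: 0.0
```

```bash
python3 -c "
from carr import *
carr('top12.png')
z=np.load('pics/top12.png.npz');P=cloud(z['d'],load('top'));p=z['p']
for v in(138,142): print([(u,round(float(P[v,u,1]),3),round(float(P[v,u,2]),3)) for u in range(194,208)])
hsv=cv2.cvtColor(p,cv2.COLOR_BGR2HSV)
r=((hsv[...,0]<6)|(hsv[...,0]>174))&(hsv[...,1]>150)&(P[...,2]>0.195)&(P[...,0]<.68)&(P[...,1]<.05)&(P[...,1]>-.12)
c=P[r].mean(0);print('crank',c,np.degrees(np.arctan2(c[1]+.0337,c[0]-.6023)))
cv2.imwrite('pics/c12.png',cv2.resize(p[90:260,165:345],None,fx=4,fy=3.5,interpolation=cv2.INTER_CUBIC))"
```

```text
carr top y [0.03084183 0.28581824] 300
[0.4521 0.0171 0.2758] [-0.7  0.2 -0.3]
[(194, 0.311, 0.178), (195, 0.309, 0.178), (196, 0.305, 0.181), (197, 0.302, 0.182), (198, 0.302, 0.172), (199, 0.297, 0.179), (200, 0.295, 0.178), (201, 0.292, 0.179), (202, 0.286, 0.192), (203, 0.284, 0.191), (204, 0.281, 0.191), (205, 0.278, 0.192), (206, 0.275, 0.194), (207, 0.271, 0.198)]
[(194, 0.31, 0.182), (195, 0.308, 0.179), (196, 0.306, 0.177), (197, 0.303, 0.179), (198, 0.302, 0.172), (199, 0.296, 0.182), (200, 0.295, 0.177), (201, 0.291, 0.18), (202, 0.285, 0.194), (203, 0.283, 0.193), (204, 0.28, 0.195), (205, 0.277, 0.196), (206, 0.274, 0.197), (207, 0.272, 0.192)]
crank [0.58661044 0.01259609 0.20288205] 108.72131296651354
```

View pics/c12.png

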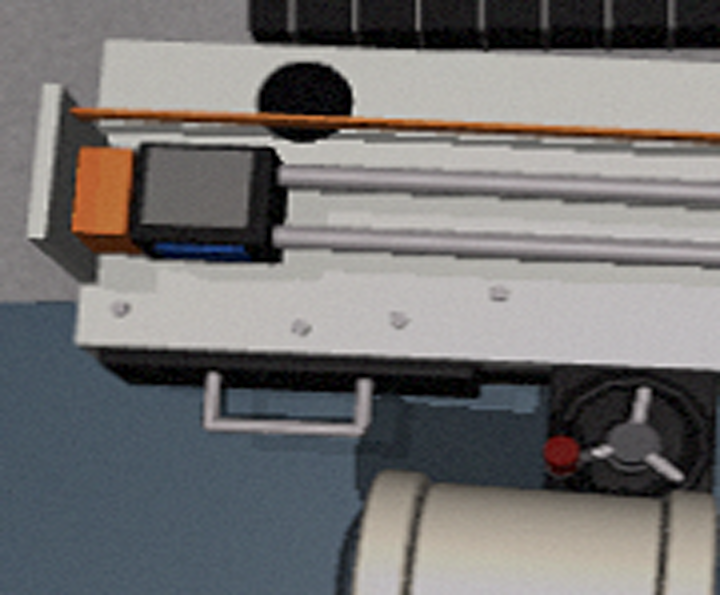

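The crank kicked back when the pads slid off it (now 108.7°, it stalled near 86°), so the carriage is perhaps 2.5 mm short. I'll push the crank forward again with the shut fingers.

```bash
python3 -c "
from plan import *
plan([(.543,.0135,.26,-3.1),(.543,.0135,.176,-3.1),(.57,.015,.176,-3.1)])"
```

```text
t 69.8 at [0.4521 0.0171 0.2758] -3.1 gap 0.0 F [-0.7  0.2 -0.3]
(0.543, 0.0135, 0.26, -3.1) turn -0.001 (1, np.float64(-0.001)) | shift tot [ 4.55 -0.07  0.79] -> 5 x [ 0.909 -0.013  0.158]
(0.543, 0.0135, 0.176, -3.1) turn -0.000  | shift tot [0.  0.  4.2] -> 5 x [0.   0.   0.84]
(0.57, 0.015, 0.176, -3.1) turn -0.000  | shift tot [ 1.34 -0.15  0.  ] -> 2 x [ 0.672 -0.074  0.   ]
```

Request:
apply_moves:
  moves:
    - [[0.9, -0.01, 0.16], [0, 0, 0], 0]
    - [[0.9, -0.01, 0.16], [0, 0, 0], 0]
    - [[0.9, -0.01, 0.16], [0, 0, 0], 0]
    - [[0.9, -0.01, 0.16], [0, 0, 0], 0]
    - [[0.9, -0.01, 0.16], [0, 0, 0], 0]
    - [[0, 0, 0], [0, 0, 0], 0]
    - [[0, 0, 0.84], [0, 0, 0], 0]
    - [[0, 0, 0.84], [0, 0, 0], 0]
    - [[0, 0, 0.84], [0, 0, 0], 0]
    - [[0, 0, 0.84], [0, 0, 0], 0]
    - [[0, 0, 0.84], [0, 0, 0], 0]
    - [[0, 0, 0], [0, 0, 0], 0]
    - [[0.3, -0.05, 0], [0, 0, 0], 0]
    - [[0.3, -0.05, 0], [0, 0, 0], 0]
    - [[0.3, -0.05, 0], [0, 0, 0], 0]
    - [[0.2, -0.03, 0], [0, 0, 0], 0]
    - [[0.2, -0.03, 0], [0, 0, 0], 0]
    - [[0, 0, 0], [0, 0, 0], 0]

```text
time_s: 71.6
tool_pos: [0.5693, 0.0161, 0.175]
tool_rot: [[0.999, -0.054, 0.001], [-0.054, -0.999, -0.0], [0.001, -0.0, -1.0]]
force: [0.4, 0.2, 0.5]
finger_gap: 0.0003
grip_force: 0.0
```

Request:
apply_moves:
  moves:
    - [[0.2, -0.02, 0], [0, 0, 0], 0]
    - [[0.1, -0.01, 0], [0, 0, 0], 0]

```text
time_s: 71.8
tool_pos: [0.5749, 0.0163, 0.1749]
tool_rot: [[0.999, -0.054, -0.0], [-0.054, -0.999, 0.0], [-0.0, -0.0, -1.0]]
force: [-1.5, 1.1, 0.4]
finger_gap: 0.0003
grip_force: 0.6
```

Request:
apply_moves:
  moves:
    - [[0.1, 0, 0], [0, 0, 0], 0]
    - [[0.05, 0, 0], [0, 0, 0], 0]

```text
time_s: 72.0
tool_pos: [0.5778, 0.0162, 0.1749]
tool_rot: [[0.999, -0.054, -0.0], [-0.054, -0.999, 0.0], [-0.0, -0.0, -1.0]]
force: [-1.2, 0.3, 0.5]
finger_gap: 0.0006
grip_force: 0.6
```

Request:
apply_moves:
  moves:
    - [[0.1, 0, 0], [0, 0, 0], 0]
    - [[0.1, 0, 0], [0, 0, 0], 0]

```text
time_s: 72.2
tool_pos: [0.5799, 0.0163, 0.1747]
tool_rot: [[0.999, -0.054, -0.004], [-0.054, -0.999, 0.001], [-0.004, -0.0, -1.0]]
force: [-20.0, 3.6, 15.3]
finger_gap: 0.0005
grip_force: 10.4
```

Request:
apply_moves:
  moves:
    - [[0.08, 0, 0], [0, 0, 0], 0]
    - [[0.08, 0, 0], [0, 0, 0], 0]

```text
time_s: 72.4
tool_pos: [0.5804, 0.0163, 0.1747]
tool_rot: [[0.999, -0.054, -0.009], [-0.054, -0.999, 0.001], [-0.009, -0.0, -1.0]]
force: [-36.2, 4.3, 28.4]
finger_gap: 0.0008
grip_force: 18.2
```

Request:
apply_moves:
  moves:
    - [[0.08, 0, 0], [0, 0, 0], 0]
    - [[0.08, 0, 0], [0, 0, 0], 0]

```text
time_s: 72.6
tool_pos: [0.5809, 0.0164, 0.1746]
tool_rot: [[0.998, -0.054, -0.014], [-0.054, -0.999, 0.001], [-0.014, -0.0, -1.0]]
force: [-54.4, 4.8, 42.6]
finger_gap: 0.0006
grip_force: 26.6
```

Hard against the stop. Backing off straight, then up.

Request:
apply_moves:
  moves:
    - [[-0.2, 0, 0], [0, 0, 0], 0]
    - [[-0.3, 0, 0], [0, 0, 0], 0]
    - [[-0.5, 0, 0], [0, 0, 0], 0]
    - [[-1, 0, 0], [0, 0, 0], 0]
    - [[-1, 0, 0], [0, 0, 0], 0]
    - [[-1, 0, -1], [0, 0, 0], 0]
    - [[-1, 0, -1], [0, 0, 0], 0]
    - [[-1, 0, -1], [0, 0, 0], 0]
    - [[0, 0, -1], [0, 0, 0], 0]
    - [[0, 0, 0], [0, 0, 0], 0]
    - [[0, 0, 0], [0, 0, 0], 0]
    - [[0, 0, 0], [0, 0, 0], 0]

```text
time_s: 73.8
tool_pos: [0.4681, 0.022, 0.2543]
tool_rot: [[0.999, -0.054, -0.001], [-0.054, -0.999, 0.0], [-0.001, 0.0, -1.0]]
force: [0.1, -0.1, 0.3]
finger_gap: 0.0006
grip_force: 0.0
```

```bash
python3 -c "
from carr import *
carr('top13.png')
z=np.load('pics/top13.png.npz');P=cloud(z['d'],load('top'));p=z['p']
hsv=cv2.cvtColor(p,cv2.COLOR_BGR2HSV)
r=((hsv[...,0]<6)|(hsv[...,0]>174))&(hsv[...,1]>150)&(P[...,2]>0.195)&(P[...,0]<.68)&(P[...,1]<.05)&(P[...,1]>-.12)
c=P[r].mean(0);print('crank',c,np.degrees(np.arctan2(c[1]+.0337,c[0]-.6023)))
m=(np.abs(P[...,2]-0.094)<0.004)&(P[...,0]>.6)&(P[...,0]<.72)&(P[...,1]>.09)&(P[...,1]<.33)&(hsv[...,2]<80); q=P[m]
f=np.polyfit(q[:,1],q[:,0],1); print('panel',len(q),np.polyval(f,.215))
"
```

```text
carr top y [0.03376756 0.28879248] 306
[0.468  0.0221 0.2542] [-0.5  0.2  0.2]
crank [0.60474083 0.01484015 0.20267843] 87.12132082513023
panel 337 0.6801504637270895
```

Crank at 87° (the stall angle), carriage at the stop, drawer home, robot clear.

```bash
python3 -c "
from station import robot
print(robot.sign_off())"
```

```text
the job is handed in; nothing more can be done
None
```

The job is handed in, though the judge returned no verdict: all four cartridges went into the drawer upright and it is pushed home, the carriage is wound hard against the orange stop, the arm is clear, and I saw no bystander move.

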